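Stack three look-alike tins by weight, heaviest at the bottom

TASK

The three closed tins leaning in the rack look the same but weigh differently: heft them to find out which is which, then stack them upright on the carrier plate, each nested in the rim below it, the heaviest first at the bottom, then the middle one, the lightest on top. Set the tins down rather than dropping or throwing them, let go of the finished stack, and do not shove the other loose things on the bench about.

Things in the scene. Friction and masses are not known exactly. Their poses are not given: they have to be found in the camera images.
- rack: fixed grey sheet-metal rack, 125 x 300 mm, 242 mm high, holding the tins 100 mm apart along its y axis (rack y = +100, 0, -100 mm; no walls between). Origin: bench level under the middle tin's foot; x points away from the robot, z up. The tins lean 30 degrees from vertical, lids towards rack -x (the robot); their foot centres are at rack x = 0, z = 40 mm
- rack_board (a point): middle of the rack's sloping board, at the middle tin's foot centre (axes as the rack). The board is square to the tins' axes; its front lip rises 20 mm along the tins on their robot side; ribs 31 mm beside each tin's axis rise 4.5 mm above the board
- rack_shelf_edge (a point): middle of the lower front edge of the rack's wooden top shelf: rack x = -15 mm, 230 mm high. The shelf runs from here to rack x = +87 mm over the full width, so a tool pointing straight down cannot come to the tins: come in and draw them out along the tins' axes
- tin_1_mid (a point): first tin: its axis, 24 mm above the underside of the foot (half-way up). Its z axis is the tin's axis, from foot to lid; its y axis lies level along the rack at the start. Full weights of the three tins are about 0.16, 0.34 and 0.61 kg (within 5 percent); which tin has which weight changes from run to run.
- tin_2_mid (a point): second tin: its axis, 24 mm above the underside of the foot (half-way up). Its z axis is the tin's axis, from foot to lid; its y axis lies level along the rack at the start. Full weights of the three tins are about 0.16, 0.34 and 0.61 kg (within 5 percent); which tin has which weight changes from run to run.
- tin_3_mid (a point): third tin: its axis, 24 mm above the underside of the foot (half-way up). Its z axis is the tin's axis, from foot to lid; its y axis lies level along the rack at the start. Full weights of the three tins are about 0.16, 0.34 and 0.61 kg (within 5 percent); which tin has which weight changes from run to run.
- tin_1: first of three closed plain steel tins, alike outside: foot disc 43 mm across, 4 mm high; body 54 mm across (grip here); lid with raised rim 2.5 mm high, 48 mm across inside; 48.5 mm high overall. A foot drops into the rim below (2.5 mm play all round) and stands on the lid: each nested tin stands 46 mm above the one below. Origin: centre of the foot's underside
- tin_2: second tin, the same; origin: centre of the foot's underside
- tin_3: third tin, the same; origin: centre of the foot's underside
- carrier: fixed carrier: aluminium plate 110 x 110 mm, top 12 mm above the bench, with one raised round rim (2.5 mm high, 48 mm across inside, 54 mm outside) in its middle and a flat wire bail 6 mm thick reaching 71 mm from the middle at the robot's side. Origin: under its middle at bench level, z up
- carrier_seat (a point): the carrier's seat: middle of the rim, on the plate's top face, 12 mm above the bench; the underside of the bottom tin's foot stands here
- screw_cup: bystander: white cup of screws, 51 mm across, 42 mm high; origin under its middle
- screwdriver: bystander: screwdriver lying, 164 x 24 x 24 mm; origin under its middle, length along its x
- relay: bystander: relay block, 21 x 28 x 35 mm; origin under its middle
- solder_spool: bystander: solder spool standing, 56 mm across, 43 mm high; origin under its middle
Not all that is in view belongs to the job. Leave any green or pink look-alike of the tin_1 alone.

How it is judged:
On the way:
1. the heaviest tin stands in the carrier's rim, let go (((horizontal distance between tin_1_mid and carrier_seat below 0.005 m and angle between tin_1_mid's own z axis and vertical below 0.04 rad and height (world z) of tin_1_mid below 0.042 m and contact force between the fingers and tin_1 below 0.1 N and contact force between tin_1 and carrier above 5.4 N) or (horizontal distance between tin_2_mid and carrier_seat below 0.005 m and angle between tin_2_mid's own z axis and vertical below 0.04 rad and height (world z) of tin_2_mid below 0.042 m and contact force between the fingers and tin_2 below 0.1 N and contact force between tin_2 and carrier above 5.4 N) or (horizontal distance between tin_3_mid and carrier_seat below 0.005 m and angle between tin_3_mid's own z axis and vertical below 0.04 rad and height (world z) of tin_3_mid below 0.042 m and contact force between the fingers and tin_3 below 0.1 N and contact force between tin_3 and carrier above 5.4 N))), for 0.2 s.
At the end, for the whole second after the job is handed in: all three tins stand in one upright stack on the carrier: the heaviest in the carrier's rim, the middle one nested on it, the lightest nested on top, each within 5 mm of the axis of what is below it and upright within 0.04 rad, at rest and not held (((horizontal distance between tin_1_mid and carrier_seat below 0.005 m and angle between each of tin_1_mid, tin_2_mid, tin_3_mid's own z axis and vertical below 0.04 rad and horizontal distance between tin_2_mid and tin_1_mid below 0.005 m and horizontal distance between tin_3_mid and tin_2_mid below 0.005 m and height (world z) of tin_1_mid below 0.042 m and height (world z) of tin_2_mid between 0.075 and 0.088 m and height (world z) of tin_3_mid above 0.12 m and contact force between tin_2 and tin_1 below 6.2 N and contact force between tin_3 and tin_2 below 2.35 N) or (horizontal distance between tin_1_mid and carrier_seat below 0.005 m and angle between each of tin_1_mid, tin_3_mid, tin_2_mid's own z axis and vertical below 0.04 rad and horizontal distance between tin_3_mid and tin_1_mid below 0.005 m and horizontal distance between tin_2_mid and tin_3_mid below 0.005 m and height (world z) of tin_1_mid below 0.042 m and height (world z) of tin_3_mid between 0.075 and 0.088 m and height (world z) of tin_2_mid above 0.12 m and contact force between tin_3 and tin_1 below 6.2 N and contact force between tin_2 and tin_3 below 2.35 N) or (horizontal distance between tin_2_mid and carrier_seat below 0.005 m and angle between each of tin_2_mid, tin_1_mid, tin_3_mid's own z axis and vertical below 0.04 rad and horizontal distance between tin_1_mid and tin_2_mid below 0.005 m and horizontal distance between tin_3_mid and tin_1_mid below 0.005 m and height (world z) of tin_2_mid below 0.042 m and height (world z) of tin_1_mid between 0.075 and 0.088 m and height (world z) of tin_3_mid above 0.12 m and contact force between tin_1 and tin_2 below 6.2 N and contact force between tin_3 and tin_1 below 2.35 N) or (horizontal distance between tin_2_mid and carrier_seat below 0.005 m and angle between each of tin_2_mid, tin_3_mid, tin_1_mid's own z axis and vertical below 0.04 rad and horizontal distance between tin_3_mid and tin_2_mid below 0.005 m and horizontal distance between tin_1_mid and tin_3_mid below 0.005 m and height (world z) of tin_2_mid below 0.042 m and height (world z) of tin_3_mid between 0.075 and 0.088 m and height (world z) of tin_1_mid above 0.12 m and contact force between tin_3 and tin_2 below 6.2 N and contact force between tin_1 and tin_3 below 2.35 N) or (horizontal distance between tin_3_mid and carrier_seat below 0.005 m and angle between each of tin_3_mid, tin_1_mid, tin_2_mid's own z axis and vertical below 0.04 rad and horizontal distance between tin_1_mid and tin_3_mid below 0.005 m and horizontal distance between tin_2_mid and tin_1_mid below 0.005 m and height (world z) of tin_3_mid below 0.042 m and height (world z) of tin_1_mid between 0.075 and 0.088 m and height (world z) of tin_2_mid above 0.12 m and contact force between tin_1 and tin_3 below 6.2 N and contact force between tin_2 and tin_1 below 2.35 N) or (horizontal distance between tin_3_mid and carrier_seat below 0.005 m and angle between each of tin_3_mid, tin_2_mid, tin_1_mid's own z axis and vertical below 0.04 rad and horizontal distance between tin_2_mid and tin_3_mid below 0.005 m and horizontal distance between tin_1_mid and tin_2_mid below 0.005 m and height (world z) of tin_3_mid below 0.042 m and height (world z) of tin_2_mid between 0.075 and 0.088 m and height (world z) of tin_1_mid above 0.12 m and contact force between tin_2 and tin_3 below 6.2 N and contact force between tin_1 and tin_2 below 2.35 N)) and linear speed of each of tin_1, tin_2, tin_3 below 0.02 m/s and contact force between the fingers and tin_1 below 0.1 N and contact force between the fingers and tin_2 below 0.1 N and contact force between the fingers and tin_3 below 0.1 N); the robot touches nothing.
It fails at once if a tin is dropped or thrown (moves faster than 0.5 m/s while not held) ((linear speed of tin_1 above 0.5 m/s and contact force between the fingers and tin_1 below 0.01 N) or (linear speed of tin_2 above 0.5 m/s and contact force between the fingers and tin_2 below 0.01 N) or (linear speed of tin_3 above 0.5 m/s and contact force between the fingers and tin_3 below 0.01 N)).
It fails at once if another loose thing is shoved by more than 30 mm (distance of any of screw_cup, screwdriver, relay, solder_spool from where it was at the start of the episode above 0.03 m).
It also fails if it takes over 72 s, if anything falls off the work surface, if the arm or the gripper's body presses on something with over 40 N, if the wrist force passes 120 N, or if a joint passes its speed limit or range.

ROBOT

A 6-joint arm with a two-finger parallel gripper is mounted at the origin on a cart in front of the work surface, level with it; the furniture and walls round the work are solid. World frame = base frame: x ahead of the robot, y to its left, z up, the work surface at z = 0. Lengths are in m, angles in rad, forces in N, time in s.
With the tool pointing down it reaches from about 0.35 to 0.975 m from the base axis. Payload 17.4 kg.
Tool frame: the origin (TCP) lies between the finger pads; the fingertips stand 14 mm ahead of it and the grasp point (between the pads) lies 5 mm behind it (tip_reach is the distance from the TCP to the fingertips, in m); y points along the fingers, z is the direction in which the jaws open and shut, and the axes are right-handed (so a half turn about y gives the same grasp; the last joint's range is limited). The gripper opens to 85 mm and grips with 20 to 120 N. Pads are 22 mm wide; open, the fingers measure 114 mm over their backs; the gripper's body (76 mm by 85 mm) begins 54 mm behind the grasp point. The pads swing forward as they close: fully open they stand 13 mm farther back than shut.
Start: joints at [1.256, 0.116, 1.442, -0, 1.584, -0.038], TCP at [0.184, 0.649, 0.245] pointing down, gripper open.
Joint ranges: [-2.83, 2.83], [-0.83, 2.19], [0.07, 2.5], [-1.14, 4.28], [0.01, 3], [-2.97, 2.97]. Speed limits (rad/s): [1.89, 1.89, 2.22, 3.14, 3.14, 3.14].

INTERFACE

Orientations are given as a unit quaternion [w, x, y, z].
In Python, from plant import * gives the robot as it stands.
- The arm moves only by the tool drive_tool, never from a script. Its argument "increments" is text: rows parted by semicolons, each of 5 numbers parted by spaces: the shift along the world's x, y, z in mm, then the turn about the world's z in degrees, then the gripper's target within -1 to 1 (fully open at 1, half-way at 0, shut at -1). A call has 1 to 8 rows; each row shifts and turns the commanded pose from where the row before left it; what a row does not reach is not made up. A row lasts 1/12 s, in which the tool goes at most 41.7 mm and 7.16 degrees, less where a joint would pass 70% of its speed; a pose out of reach is approached as far as the arm can. A call is refused whole if a number of a shift passes 41.7 or a number of a turn 7.16, either way. A call with a gripper value outside its range is refused whole. The fingers move at their own pace and stop on an object; "force" is the grip in N (left out, the last holds). Time passes only in rows, so rows that do not move let the fingers close. It gives the time, the measured TCP pose, the force and the opening at its end, in the units of the state.
- read_state(): the state, without advancing time (a new reading comes with each control period).
- get_image(name): name is "side" or "top"; returns a dict with "frame" (480x640x3 uint8, red, green, blue), "camera_matrix" (3x3 intrinsics, pixels), "R" (3x3) and "t" (3): a world point X has camera coordinates R X + t. Camera axes: x right, y down, z forward; pixel columns grow to the right and rows downward; lengths in m; the calibration is good to about 2 mm. A picture is of the moment at which its call begins. There is no depth.
- sign_off(): hands the job in, once; it reports no verdict.
The state is a dict: "time_s": time; "joint_positions": joint angles; "joint_velocities": joint speeds; "joint_torque": joint torques, N m; "tcp_pos": TCP position; "tcp_rot": TCP orientation; "contact_force": force on the tool from outside, world axes, zero at the start; "moment": the same for the moment, N m; "gripper_width": finger opening in m.
Only numpy, scipy, OpenCV 4.12 (cv2) and the standard library are available. Lean on these libraries where they do the work, as an engineer would, in place of code of your own. Each camera call takes 0.05 s, during which the arm holds its last target.

## Working session

There is one attempt and no reset: what is moved stays moved. The work goes in short steps, Python scripts to look and compute and a tool call to move; the robot and the scene stay as the last step left them, time stands still between calls to the robot, and variables do not carry over. Pictures are saved under pics/ and viewed, and the job is handed in when it is done.

Besides the shell and the picture viewer there is one more tool, called after "Emit:" as name(argument=value, ...), one argument or row to a line, values as JSON. drive_tool: Moves the arm, as the interface text tells. Its arguments: {"type":"object","properties":{"increments":{"type":"string"},"force":{"type":"number"}},"required":["increments"]}

```bash
ls -la; mkdir -p pics
python3 - <<'E'
from plant import *
import cv2
print(read_state())
for n in("side","top"):
    d=get_image(n); cv2.imwrite(f"pics/{n}0.png",d["frame"][:,:,::-1]); print(n,d["camera_matrix"],d["R"],d["t"], -d["R"].T@d["t"])
E
```

```text
total 12
drwxr-xr-x  3 agent agent 4096 Dec  6 09:27 .
drwxr-xr-x 23 root  root  4096 Dec  6 09:27 ..
drwxr-xr-x  2 agent agent 4096 Dec  6 09:27 pics
{'time_s': 0.0, 'joint_positions': array([ 1.25618600e+00,  1.16493989e-01,  1.44227298e+00,  1.09556277e-05,
        1.58399203e+00, -3.77983540e-02]), 'joint_velocities': array([-0.00102385, -0.00070262,  0.00053399, -0.00080867, -0.00033024,
       -0.00031052]), 'joint_torque': array([ 1.98251350e-03, -7.31992865e+01, -6.32502437e+01,  2.69845741e-04,
        6.17125130e-03,  1.16827124e-05]), 'tcp_pos': array([0.18442176, 0.64913697, 0.24455197]), 'tcp_rot': array([-0.69993943,  0.70075003, -0.09763168,  0.09747949]), 'contact_force': array([-0.26192746,  0.07338407, -0.0706426 ]), 'moment': array([ 0.0174078 , -0.04477747, -0.06058235]), 'gripper_width': 0.0851780847994418}
side [[493.1289448    0.         319.14802548]
 [  0.         493.1289448  236.03255917]
 [  0.           0.           1.        ]] [[ 0.99981258  0.01663926 -0.00989623]
 [ 0.00231734 -0.61035885 -0.79212165]
 [-0.01922057  0.79195026 -0.61028302]] [-0.57781495  0.12601417  1.00811775] [ 0.59679124 -0.71185083  0.70933751]
top [[436.34345031   0.         321.34499301]
 [  0.         436.34345031 240.52614385]
 [  0.           0.           1.        ]] [[ 4.27594674e-03 -9.99690983e-01 -2.44878520e-02]
 [-9.83425886e-01  2.34898840e-04 -1.81310430e-01]
 [ 1.81260154e-01  2.48572613e-02 -9.83120986e-01]] [0.039866   0.61535322 1.0398777 ] [0.41649542 0.01386062 1.13487178]
```

```bash
python3 -c "
import plant;print([x for x in dir(plant) if x[0]!='_'])"
```

```text
['MotionError', 'get_image', 'read_state', 'sign_off', 'tip_reach']
```

View pics/side0.png

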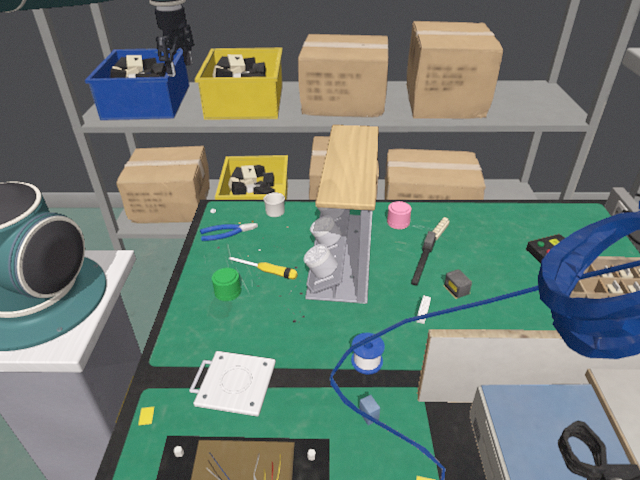

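View pics/top0.png

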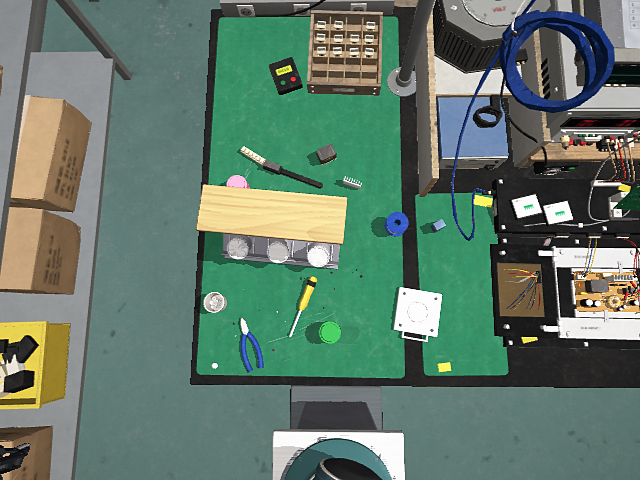

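```bash
cat > h.py <<'E'
import numpy as np, cv2
from plant import *
def ray(d,u,v):
    K=d["camera_matrix"];R=np.array(d["R"]);t=np.array(d["t"])
    c=-R.T@t; r=R.T@np.linalg.inv(K)@np.array([u,v,1.]); return c,r
def onz(d,u,v,z):
    c,r=ray(d,u,v); return c+r*(z-c[2])/r[2]
def proj(d,X):
    p=d["R"]@np.array(X)+d["t"]; p=d["camera_matrix"]@p; return p[:2]/p[2]
def tri(d1,p1,d2,p2):
    c1,r1=ray(d1,*p1);c2,r2=ray(d2,*p2)
    A=np.stack([r1,-r2],1);s=np.linalg.lstsq(A,c2-c1,rcond=None)[0]
    a=c1+r1*s[0];b=c2+r2*s[1];return (a+b)/2,np.linalg.norm(a-b)
E
python3 - <<'E'
from h import *
T=get_image("top");S=get_image("side")
a=T["frame"][150:350,190:350];cv2.imwrite("pics/t1.png",cv2.resize(a,None,fx=4,fy=3,interpolation=cv2.INTER_CUBIC)[:,:,::-1])
a=S["frame"][110:310,240:440];cv2.imwrite("pics/s1.png",cv2.resize(a,None,fx=3,fy=3,interpolation=cv2.INTER_CUBIC)[:,:,::-1])
a=T["frame"][280:350,380:460];cv2.imwrite("pics/t2.png",cv2.resize(a,None,fx=7,fy=7,interpolation=cv2.INTER_CUBIC)[:,:,::-1])
a=S["frame"][340:420,180:290];cv2.imwrite("pics/s2.png",cv2.resize(a,None,fx=7,fy=7,interpolation=cv2.INTER_CUBIC)[:,:,::-1])
for n,u,v in[("tinL",237,247),("tinM",278,252),("tinR",318,256)]: print(n,onz(T,u,v,.082))
print("car",onz(T,417,312,.012),onz(S,235,381,.012))
print("shelf front corners",onz(T,197,229,.242),onz(T,345,243,.242),"back",onz(T,202,185,.242),onz(T,347,197,.242))
print("start tcp",proj(S,[.184,.649,.245]))
E
```

```text
tinL [0.59447455 0.24792156 0.082     ]
tinM [0.58207317 0.14652476 0.082     ]
tinR [0.5722426  0.04847791 0.082     ]
car [ 0.43977644 -0.20036759  0.012     ] [ 0.44003921 -0.20659293  0.012     ]
shelf front corners [0.60586902 0.29856883 0.242     ] [ 0.57588107 -0.01271919  0.242     ] back [0.70236661 0.29319426 0.242     ] [ 0.67481169 -0.01749782  0.242     ]
start tcp [180.29942783  68.98849119]
```

View pics/t1.png

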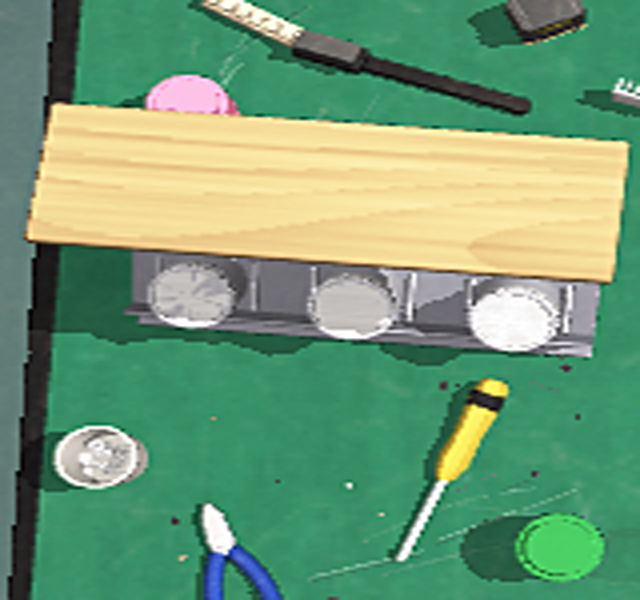

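View pics/s1.png

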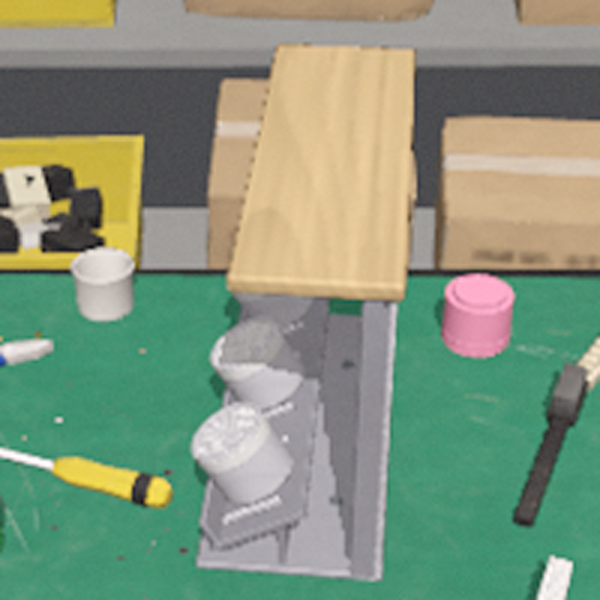

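View pics/t2.png

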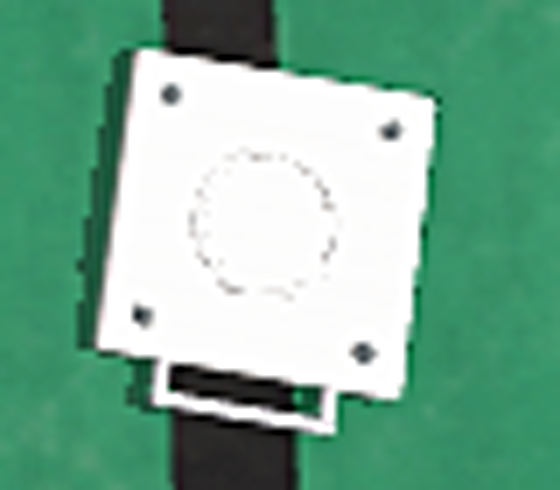

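View pics/s2.png

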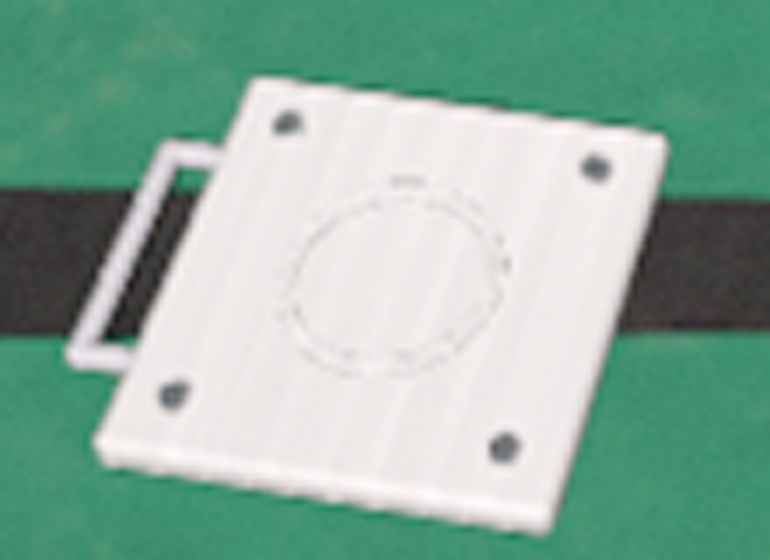

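Emit:
drive_tool(
  increments="0 -20 30 2 1; 14 -30 20 2 1; 14 -30 20 2 1; 14 -30 20 2 1; 14 -30 20 2 1; 14 -32 20 0 1; 14 -32 20 0 1; 14 -32 20 0 1",
)

```text
time_s: 0.87
tcp_pos: [0.2826, 0.4116, 0.4162]
tcp_rot: [0.706, -0.706, 0.036, -0.036]
contact_force: [1.8, 0.8, 0.9]
gripper_width: 0.085
```

Emit:
drive_tool(
  increments="20 -32 10 0 1; 20 -34 10 0 1; 20 -34 10 0 1; 20 -34 5 0 1; 20 -34 0 0 1; 20 -34 0 0 1; 20 -30 0 0 1; 20 -30 0 0 1",
)

```text
time_s: 1.53
tcp_pos: [0.4429, 0.1493, 0.4505]
tcp_rot: [0.706, -0.706, 0.036, -0.036]
contact_force: [0.3, 0.1, -0.7]
gripper_width: 0.0852
```

Emit:
drive_tool(
  increments="40 0 0 0 1; 40 0 0 0 1; 40 0 0 0 1; 40 0 0 0 1; 40 0 0 0 1; 40 0 0 0 1; 40 0 0 0 1; 40 0 0 0 1",
)

```text
time_s: 2.2
tcp_pos: [0.7642, 0.1511, 0.4497]
tcp_rot: [-0.706, 0.706, -0.036, 0.036]
contact_force: [0.2, 0.0, 1.0]
gripper_width: 0.0854
```

Emit:
drive_tool(
  increments="40 0 0 0 1; 40 0 0 0 1; 40 0 0 0 1; 40 0 0 0 1; 40 0 0 0 1; 40 0 0 0 1",
)

```text
time_s: 2.7
tcp_pos: [0.9086, 0.1479, 0.4358]
tcp_rot: [0.708, -0.705, 0.029, -0.043]
contact_force: [-24.4, -4.3, 32.9]
gripper_width: 0.0855
```

Run:
```python
from h import *
s=read_state();print(s)
from scipy.spatial.transform import Rotation as Ro
q=s["tcp_rot"];print(Ro.from_quat([q[1],q[2],q[3],q[0]]).as_matrix())
for n in("side","top"):
    d=get_image(n); cv2.imwrite(f"pics/{n}1.png",d["frame"][:,:,::-1])
```

```text
{'time_s': 2.7, 'joint_positions': array([ 1.33410220e-01,  8.94172180e-01,  7.13522999e-02,  9.00474831e-04,
        2.15677523e+00, -1.33505830e+00]), 'joint_velocities': array([-0.08255518,  0.50876569, -0.07742825,  0.00569241, -0.16298965,
       -0.07993326]), 'joint_torque': array([ 8.86410065e-01,  1.82220753e+00, -2.26373434e+02, -1.75661221e-02,
        3.59183969e-01,  2.74767783e-01]), 'tcp_pos': array([0.9085643 , 0.14787336, 0.43580191]), 'tcp_rot': array([ 0.70766858, -0.70464677,  0.02932574, -0.04263925]), 'contact_force': array([-24.38841855,  -4.30067996,  32.8508952 ]), 'moment': array([-0.07542952,  0.61586576,  0.03739098]), 'gripper_width': 0.08550010800740761}
[[ 0.99464379  0.01902033  0.10159703]
 [-0.10167749  0.00330965  0.99481191]
 [ 0.0185854  -0.99981362  0.00522586]]
```

View pics/side1.png

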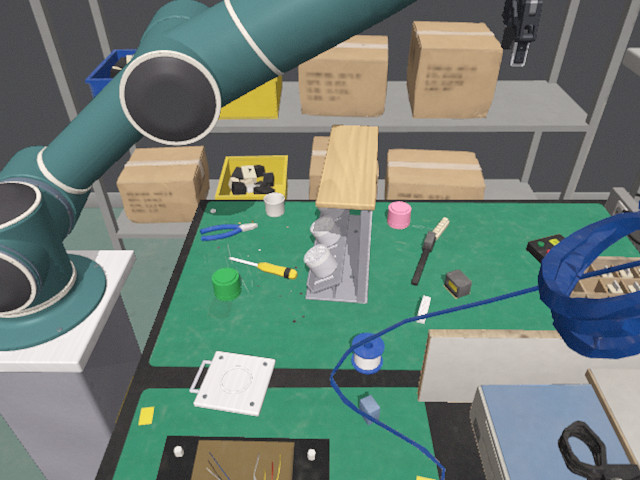

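View pics/top1.png

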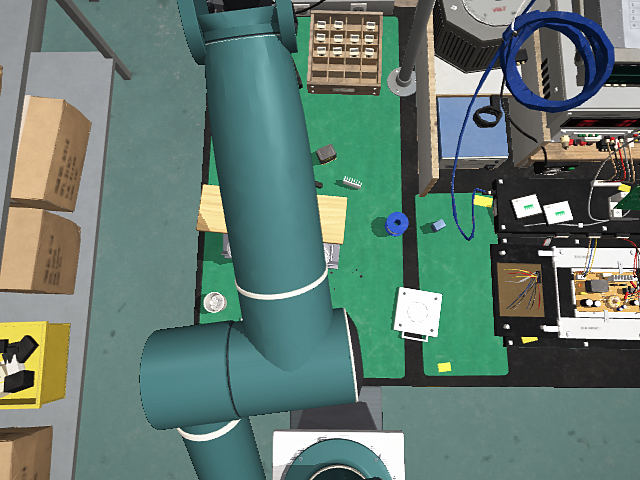

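Emit:
drive_tool(
  increments="0 0 0 0 1; 0 0 0 0 1; 0 0 0 0 1",
)

```text
time_s: 3.05
tcp_pos: [0.9072, 0.1479, 0.4414]
tcp_rot: [0.708, -0.704, 0.027, -0.046]
contact_force: [-0.3, -0.1, 1.4]
gripper_width: 0.0853
```

Emit:
drive_tool(
  increments="10 0 0 0 1; 10 0 0 0 1; 10 0 0 0 1; 10 0 0 0 1; 0 0 0 0 1; 0 0 0 0 1",
)

```text
time_s: 3.55
tcp_pos: [0.9244, 0.1436, 0.4215]
tcp_rot: [0.709, -0.703, 0.022, -0.051]
contact_force: [0.2, -0.6, -0.7]
gripper_width: 0.0855
```

Emit:
drive_tool(
  increments="-20 0 0 0 1; -20 0 0 0 1; -20 0 0 0 1; -20 0 0 0 1; 0 0 0 0 1; 0 0 0 0 1",
)

```text
time_s: 4.05
tcp_pos: [0.8554, 0.1441, 0.4248]
tcp_rot: [0.709, -0.703, 0.021, -0.051]
contact_force: [0.4, 0.5, 0.2]
gripper_width: 0.0853
```

Emit:
drive_tool(
  increments="20 4 0 7.1 1; 20 4 0 7.1 1; 30 5 20 0 1; 30 5 20 0 1; 30 5 20 0 1; 30 5 20 0 1; 30 5 20 0 1; 0 0 0 0 1",
)

```text
time_s: 4.72
tcp_pos: [0.9297, 0.1574, 0.4509]
tcp_rot: [0.712, -0.696, -0.097, 0.006]
contact_force: [-0.1, -0.3, -0.1]
gripper_width: 0.0853
```

```bash
cat >> h.py <<'E'
from scipy.spatial.transform import Rotation as Ro
def rep():
    s=read_state();q=s["tcp_rot"];M=Ro.from_quat([q[1],q[2],q[3],q[0]]).as_matrix()
    print("t",s["time_s"],"tcp",(s["tcp_pos"]*1000).round(1),"f",M[:,1].round(3),"tilt",np.degrees(np.arccos(-M[2,1])).round(1),"az",np.degrees(np.arctan2(M[1,1],M[0,1])).round(1),"jaw",M[:,2].round(3),np.degrees(np.arctan2(M[1,2],M[0,2])).round(1),"j",s["joint_positions"].round(3),"F",s["contact_force"].round(2),"w",s["gripper_width"].round(4),"grasp",((s["tcp_pos"]-.005*M[:,1])*1000).round(1))
    return s,M
E
python3 -c "
from h import *
rep();T=get_image('top');print(onz(T,400,90,0),onz(T,425,0,.5))"
```

```text
Traceback (most recent call last):
  File "h.py", line 17, in rep
    print("t",s["time_s"],"tcp",(s["tcp_pos"]*1000).round(1),"f",M[:,1].round(3),"tilt",np.degrees(np.arccos(-M[2,1])).round(1),"az",np.degrees(np.arctan2(M[1,1],M[0,1])).round(1),"jaw",M[:,2].round(3),np.degrees(np.arctan2(M[1,2],M[0,2])).round(1),"j",s["joint_positions"].round(3),"F",s["contact_force"].round(2),"w",s["gripper_width"].round(4),"grasp",((s["tcp_pos"]-.005*M[:,1])*1000).round(1))
                                                                                                                                                                                                                                                                                                                               ^^^^^^^^^^^^^^^^^^^^^^^^
AttributeError: 'float' object has no attribute 'round'
```

```bash
sed -i 's/s\["gripper_width"\].round(4)/round(s["gripper_width"],4)/' h.py
python3 -c "
from h import *
rep();T=get_image('top');print(onz(T,400,90,0),onz(T,425,0,.5))"
```

```text
t 4.7167 tcp [929.7 157.4 450.9] f [ 0.127  0.031 -0.991] tilt 7.5 az 14.0 jaw [-0.145  0.989  0.013] 98.4 j [ 0.137  0.88   0.072  0.016  2.06  -1.571] F [-0.09 -0.31 -0.06] w 0.0853 grasp [929.  157.3 455.8]
[ 1.05606217 -0.17683397  0.        ] [ 0.93380218 -0.13807578  0.5       ]
```

Emit:
drive_tool(
  increments="26 3 31 0 1; 26 3 31 0 1; 26 3 31 0 1; 26 3 31 0 1; 26 3 31 0 1; 26 3 31 0 1; 26 3 31 0 1; 26 3 31 0 1",
)

```text
time_s: 5.43
tcp_pos: [0.9242, 0.1472, 0.5408]
tcp_rot: [0.71, -0.683, -0.16, -0.059]
contact_force: [-0.4, 0.7, 0.1]
gripper_width: 0.0855
```

```bash
python3 -c "
from h import *
rep()"
```

```text
t 5.4333 tcp [924.2 147.2 540.8] f [ 0.303  0.061 -0.951] tilt 18.0 az 11.3 jaw [-0.146  0.989  0.017] 98.4 j [ 0.124  0.79   0.072  0.025  1.966 -1.578] F [-0.42  0.65  0.15] w 0.0855 grasp [922.7 146.9 545.6]
```

Emit:
drive_tool(
  increments="27 3 30 0 1; 27 3 30 0 1; 27 3 30 0 1; 27 3 30 0 1; 27 3 30 0 1; 27 3 30 0 1; 27 3 30 0 1; 27 3 30 0 1",
)

```text
time_s: 6.1
tcp_pos: [0.9366, 0.1408, 0.6079]
tcp_rot: [0.702, -0.663, -0.226, -0.128]
contact_force: [0.4, -0.6, 0.2]
gripper_width: 0.0855
```

```bash
python3 -c "
from h import *
rep()"
```

```text
t 6.1 tcp [936.6 140.8 607.9] f [ 0.479  0.088 -0.874] tilt 29.1 az 10.4 jaw [-0.147  0.989  0.019] 98.5 j [ 0.113  0.735  0.073  0.035  1.827 -1.584] F [ 0.36 -0.56  0.23] w 0.0855 grasp [934.2 140.4 612.3]
```

Run:
```python
from h import *
im=cv2.imread("pics/top0.png");a=im[225:280,215:345]
cv2.imwrite("pics/t3.png",cv2.resize(a,None,fx=6,fy=6,interpolation=cv2.INTER_CUBIC))
im=cv2.imread("pics/side0.png");a=im[195:305,295:375]
cv2.imwrite("pics/s3.png",cv2.resize(a,None,fx=5.4,fy=5.4,interpolation=cv2.INTER_CUBIC))
```

```text
(no output)
```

View pics/t3.png

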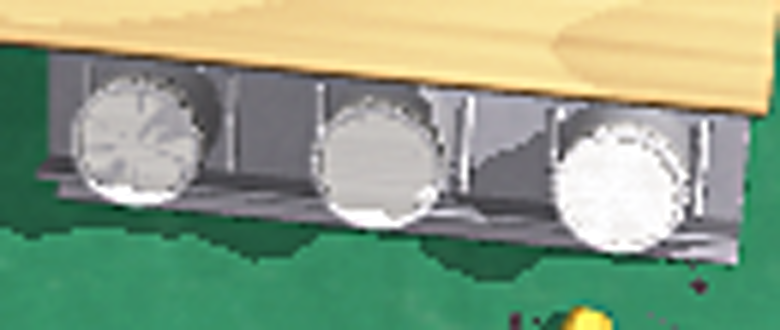

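View pics/s3.png

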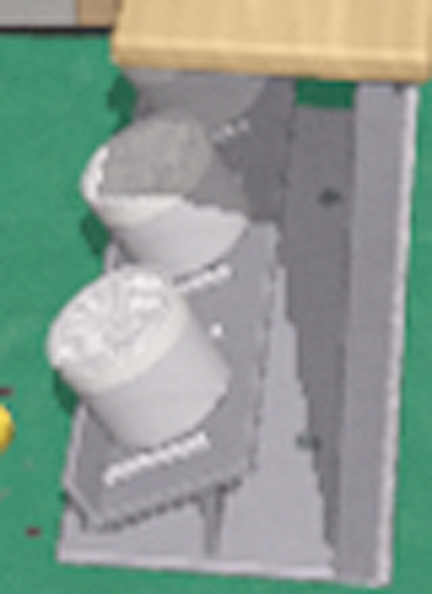

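Run:
```python
from h import *
T=get_image("top");S=get_image("side")
L=[onz(T,u,v,.082) for u,v in[(237.8,247.7),(277.6,251.8),(317.9,255.8)]]
print(np.array(L).round(4))
print(tri(T,(317.9,255.8),S,(316.4,254.2)),tri(T,(277.6,251.8),S,(321.8,225.1)))
# ribs ends / foot etc
d=L[0]-L[2];print(np.degrees(np.arctan2(-d[0],d[1])),np.linalg.norm(d))
m=sum(L)/3
for psi in(-5.5,-6.2):
    p=np.radians(psi);ex=np.array([np.cos(p),np.sin(p),0]);ey=np.array([-np.sin(p),np.cos(p),0])
    o=m+.02425*ex;o[2]=0;print(psi,o)
    for a in (.15,-.15):
        for b,z in((-.015,.23),(.087,.23)):
            print(proj(T,o+ex*b+ey*a+[0,0,z]).round(1),proj(S,o+ex*b+ey*a+[0,0,z]).round(1))
    for y in(.1,0,-.1):
        print("lid",proj(T,o+ey*y-.02425*ex+[0,0,.082]).round(1),proj(S,o+ey*y-.02425*ex+[0,0,.082]).round(1),"foot",proj(S,o+ey*y+[0,0,.04]).round(1))
```

```text
[[0.5927 0.2459 0.082 ]
 [0.5826 0.1475 0.082 ]
 [0.5727 0.0487 0.082 ]]
(array([0.57289182, 0.04879287, 0.0773305 ]), np.float64(0.0010742931881413508)) (array([0.5826666 , 0.14806152, 0.07677678]), np.float64(0.0014487389957616736))
-5.79091920349373 0.19816213111143186
-5.5 [0.60681608 0.14504854 0.        ]
[200. 230.] [333.2 129.6]
[207.  184.3] [379.5 131.5]
[340.1 243.2] [317.6 205.4]
[344.5 196.7] [376.7 208.6]
lid [237.4 247.9] [326.8 197.9] foot [337.  213.4]
lid [277.7 251.8] [322.1 223.3] foot [333.2 239.3]
lid [318.3 255.7] [316.7 252.7] foot [328.8 269.3]
-6.2 [0.60678588 0.14475382 0.        ]
[200.2 229.2] [334.  129.7]
[207.8 183.5] [380.4 131.8]
[340.1 244.1] [316.5 205.4]
[345.1 197.5] [375.6 209. ]
lid [237.4 247.4] [327.3 198. ] foot [337.5 213.5]
lid [277.7 251.8] [322.1 223.3] foot [333.2 239.4]
lid [318.2 256.1] [316.1 252.6] foot [328.2 269.3]
```

Emit:
drive_tool(
  increments="-34 -3 -10 -4 1; -34 -3 -14 -4 1; -32 -6 -20 -4 1; -32 -6 -20 -2.2 1; -32 -7 -20 0 1; -32 -7 -20 0 1; -32 -7 -20 0 1; -32 -7 -20 0 1",
)

```text
time_s: 6.87
tcp_pos: [0.7653, 0.1084, 0.5106]
tcp_rot: [0.694, -0.675, -0.182, -0.17]
contact_force: [0.8, -0.2, 2.1]
gripper_width: 0.0852
```

Emit:
drive_tool(
  increments="-32 -7 -24 0 1; -32 -7 -24 0 1; -32 -7 -24 0 1; -32 -7 -24 0 1; -25 -7 -30 0 1; 0 -7 -40 0 1; 0 -7 -20 0 1; 0 0 0 0 1",
)

```text
time_s: 7.53
tcp_pos: [0.6122, 0.0587, 0.3206]
tcp_rot: [0.694, -0.676, -0.18, -0.168]
contact_force: [0.4, -1.0, -0.2]
gripper_width: 0.0856
```

```bash
python3 -c "
from h import *
rep()"
```

```text
t 7.5333 tcp [612.2  58.7 320.6] f [ 0.477  0.029 -0.879] tilt 28.5 az 3.5 jaw [-0.023  1.     0.021] 91.3 j [ 0.052 -0.316  1.775  0.005  1.185 -1.537] F [ 0.43 -1.04 -0.16] w 0.0856 grasp [609.8  58.5 325. ]
```

Emit:
drive_tool(
  increments="-22 0 -5 -1.5 1; -22 -2 -15 -1.5 1; -22 -2 -25 -1.5 1; -22 -2 -25 -1.5 1; 0 0 -25 -1 1; 0 0 -25 0 1; 0 0 0 0 1; 0 0 0 0 1",
)

```text
time_s: 8.2
tcp_pos: [0.526, 0.0537, 0.2071]
tcp_rot: [-0.682, 0.685, 0.141, 0.212]
contact_force: [0.4, -0.8, 0.6]
gripper_width: 0.0851
```

```bash
python3 -c "
from h import *
rep()
for n in('side','top'):
    d=get_image(n); cv2.imwrite(f'pics/{n}2.png',d['frame'][:,:,::-1])"
```

```text
t 8.2 tcp [526.   53.7 207.1] f [ 0.482 -0.029 -0.876] tilt 28.9 az -3.4 jaw [0.098 0.995 0.021] 84.4 j [ 0.092 -0.503  2.091 -0.084  1.057 -1.353] F [ 0.42 -0.79  0.57] w 0.0851 grasp [523.5  53.9 211.5]
```

View pics/side2.png

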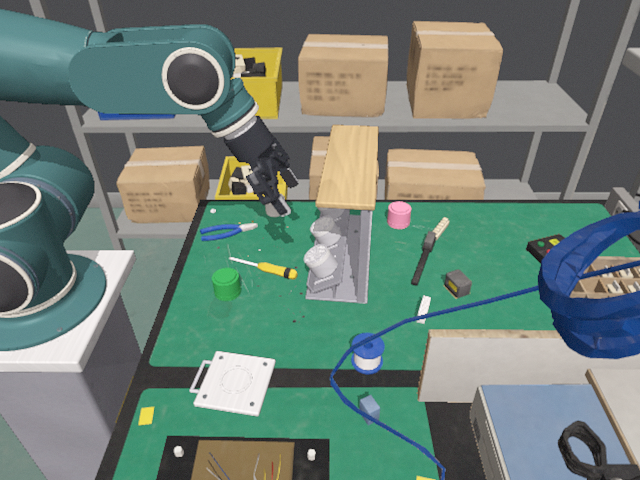

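Emit:
drive_tool(
  increments="-1 0 -20 0 1; -1 -1 -20 0 1; 10 -1 -18 0 1; 10 -1 -18 0 1; 10 -1 -17 0 1; 10 -1 -17 0 1; 10 -1 -17 0 1; 10 -1 -17 0 1",
)

```text
time_s: 8.97
tcp_pos: [0.5856, 0.0465, 0.0635]
tcp_rot: [-0.682, 0.685, 0.142, 0.213]
contact_force: [-0.4, 0.6, -0.0]
gripper_width: 0.0858
```

```bash
python3 -c "
from h import *
rep()
for n in('side','top'):
    d=get_image(n); cv2.imwrite(f'pics/{n}3.png',cv2.resize(d['frame'][150:310,240:440] if n=='side' else d['frame'][200:320,200:400],None,fx=4,fy=3.7)[:,:,::-1])"
```

```text
t 8.9667 tcp [585.6  46.5  63.5] f [ 0.484 -0.029 -0.874] tilt 29.0 az -3.4 jaw [0.098 0.995 0.021] 84.4 j [ 0.064 -0.229  2.135 -0.09   0.735 -1.352] F [-0.36  0.59 -0.04] w 0.0858 grasp [583.2  46.6  67.8]
```

View pics/side3.png

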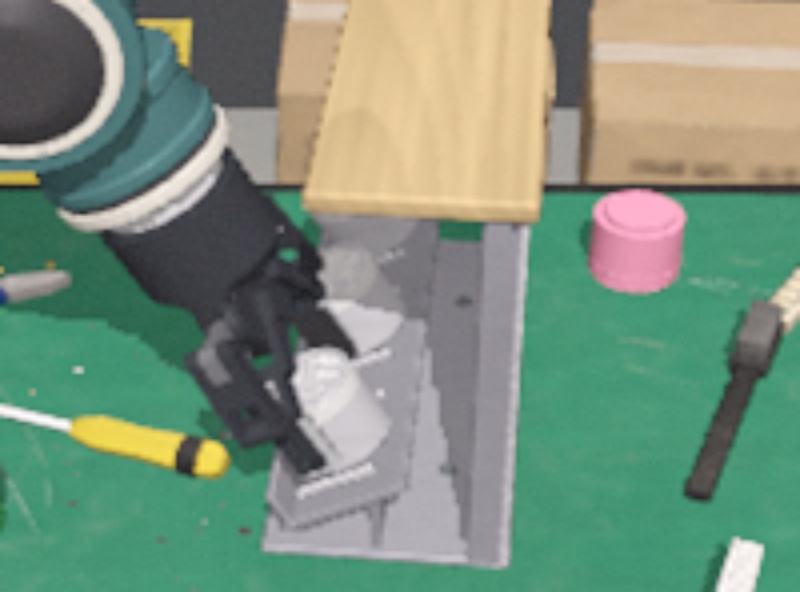

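View pics/top3.png

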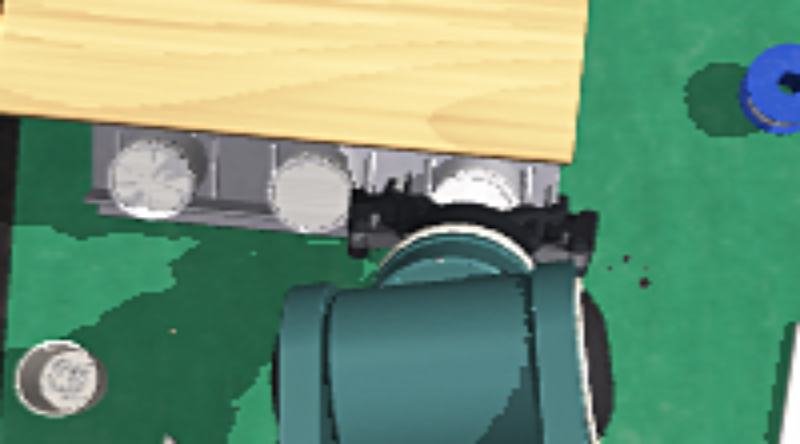

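Emit:
drive_tool(
  increments="0 0 0 0 -1; 0 0 0 0 -1; 0 0 0 0 -1; 0 0 0 0 -1; 0 0 0 0 -1; 0 0 0 0 -1",
  force=30,
)

```text
time_s: 9.57
tcp_pos: [0.5842, 0.0468, 0.0642]
tcp_rot: [-0.682, 0.685, 0.142, 0.213]
contact_force: [-3.6, 0.4, 5.2]
gripper_width: 0.0531
```

```bash
python3 -c "
from h import *
rep()"
```

```text
t 9.5667 tcp [584.2  46.8  64.2] f [ 0.485 -0.029 -0.874] tilt 29.0 az -3.4 jaw [0.098 0.995 0.022] 84.4 j [ 0.065 -0.234  2.137 -0.089  0.736 -1.352] F [-3.62  0.38  5.25] w 0.0531 grasp [581.8  46.9  68.6]
```

Emit:
drive_tool(
  increments="-4 0 7 0 -1; -4 0 7 0 -1; -4 1 7 0 -1; -4 0 7 0 -1; 0 0 0 0 -1; 0 0 0 0 -1; 0 0 0 0 -1",
)

```text
time_s: 10.15
tcp_pos: [0.5675, 0.0475, 0.0898]
tcp_rot: [-0.682, 0.685, 0.141, 0.212]
contact_force: [0.7, 0.2, -4.3]
gripper_width: 0.0531
```

```bash
python3 -c "
from h import *
rep()
for n in('side',):
    d=get_image(n); cv2.imwrite(f'pics/{n}4.png',cv2.resize(d['frame'][150:310,240:440],None,fx=4,fy=3.7)[:,:,::-1]);rep()"
```

```text
t 10.15 tcp [567.5  47.5  89.8] f [ 0.482 -0.029 -0.876] tilt 28.9 az -3.5 jaw [0.098 0.995 0.021] 84.4 j [ 0.069 -0.306  2.148 -0.087  0.801 -1.354] F [ 0.67  0.25 -4.31] w 0.0531 grasp [565.   47.7  94.2]
t 10.2 tcp [567.5  47.5  89.5] f [ 0.481 -0.029 -0.876] tilt 28.8 az -3.5 jaw [0.098 0.995 0.021] 84.4 j [ 0.069 -0.305  2.148 -0.087  0.801 -1.354] F [-0.21 -0.15 -4.1 ] w 0.0528 grasp [565.   47.6  93.9]
```

View pics/side4.png

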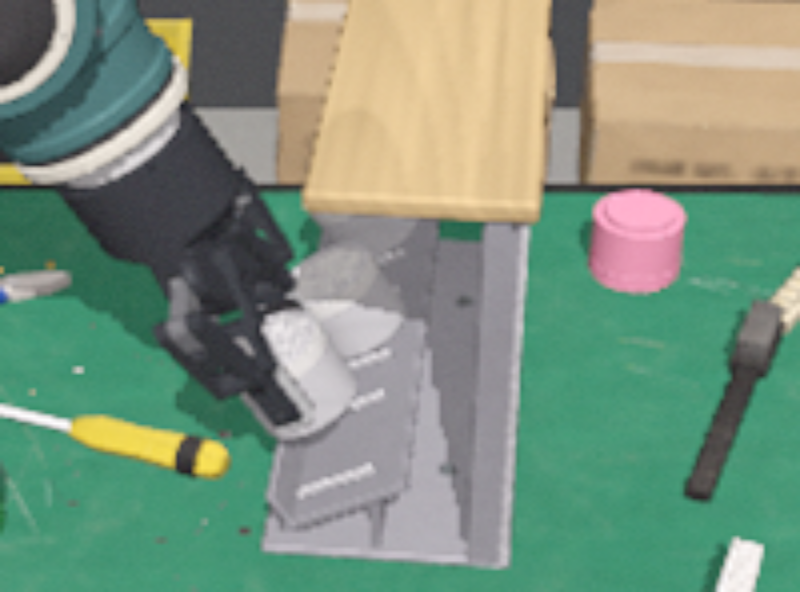

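Emit:
drive_tool(
  increments="-4 0 7 0 -1; -4 0 7 0 -1; 0 0 0 0 -1; 0 0 0 0 -1",
)

```text
time_s: 10.53
tcp_pos: [0.5598, 0.0475, 0.1048]
tcp_rot: [-0.682, 0.685, 0.141, 0.212]
contact_force: [0.4, -0.6, -3.8]
gripper_width: 0.053
```

```bash
python3 -c "
from h import *
F=[]
for i in range(8): F.append(read_state()['contact_force']); get_image('side')
print(np.round(F,2),np.mean(F,0))"
```

```text
[[ 0.36 -0.63 -3.83]
 [ 0.1  -0.32 -2.9 ]
 [ 0.16  1.   -3.25]
 [-0.12 -0.04 -2.92]
 [ 0.15 -0.01 -3.52]
 [-0.46  0.4  -3.07]
 [-0.44 -0.12 -3.71]
 [-0.68  0.83 -2.84]] [-0.11675897  0.13751908 -3.25374345]
```

Emit:
drive_tool(
  increments="6 0 -10 0 -1; 6 0 -10 0 -1; 6 0 -10 0 -1; 5 -1 -8 0 -1; 1 0 -2 0 -1; 0 0 0 0 -1; 0 0 0 0 -1",
)

```text
time_s: 11.52
tcp_pos: [0.5862, 0.0465, 0.0672]
tcp_rot: [-0.682, 0.685, 0.143, 0.214]
contact_force: [6.5, -1.3, 11.7]
gripper_width: 0.053
```

Emit:
drive_tool(
  increments="0 0 0 0 0.4; 0 0 0 0 0.6; 0 0 0 0 1; 0 0 0 0 1; 0 0 0 0 1",
)

```text
time_s: 11.93
tcp_pos: [0.5835, 0.0465, 0.0637]
tcp_rot: [-0.682, 0.685, 0.141, 0.212]
contact_force: [0.9, -0.2, -1.0]
gripper_width: 0.0853
```

```bash
python3 -c "
from h import *
rep()
for n in('side',):
    d=get_image(n); cv2.imwrite(f'pics/{n}5.png',cv2.resize(d['frame'][150:310,240:440],None,fx=4,fy=3.7)[:,:,::-1]);rep()"
```

```text
t 11.9333 tcp [583.5  46.5  63.7] f [ 0.482 -0.029 -0.876] tilt 28.9 az -3.5 jaw [0.098 0.995 0.021] 84.4 j [ 0.064 -0.233  2.137 -0.089  0.74  -1.352] F [ 0.89 -0.19 -0.97] w 0.0853 grasp [581.1  46.7  68.1]
t 11.9833 tcp [583.5  46.5  63.8] f [ 0.482 -0.029 -0.876] tilt 28.9 az -3.5 jaw [0.098 0.995 0.021] 84.4 j [ 0.064 -0.234  2.137 -0.089  0.74  -1.352] F [ 0.73  0.79 -1.52] w 0.0857 grasp [581.1  46.6  68.1]
```

View pics/side5.png

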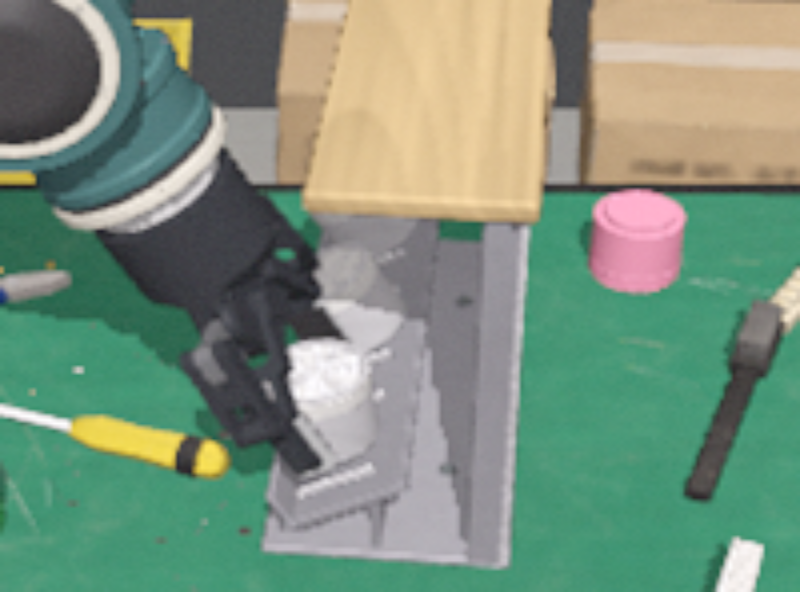

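```bash
python3 -c "
from h import *
d=get_image('side')
cv2.imwrite('pics/s6.png',cv2.resize(d['frame'][220:290,295:355],None,fx=8,fy=8,interpolation=cv2.INTER_CUBIC)[:,:,::-1])
d=get_image('top')
cv2.imwrite('pics/t6.png',cv2.resize(d['frame'][225:280,215:345],None,fx=6,fy=6,interpolation=cv2.INTER_CUBIC)[:,:,::-1]);rep()"
```

```text
t 12.0833 tcp [583.6  46.5  63.8] f [ 0.482 -0.029 -0.876] tilt 28.9 az -3.5 jaw [0.098 0.995 0.021] 84.4 j [ 0.064 -0.234  2.137 -0.089  0.74  -1.352] F [-0.21  0.42 -0.36] w 0.0855 grasp [581.2  46.7  68.2]
```

View pics/s6.png

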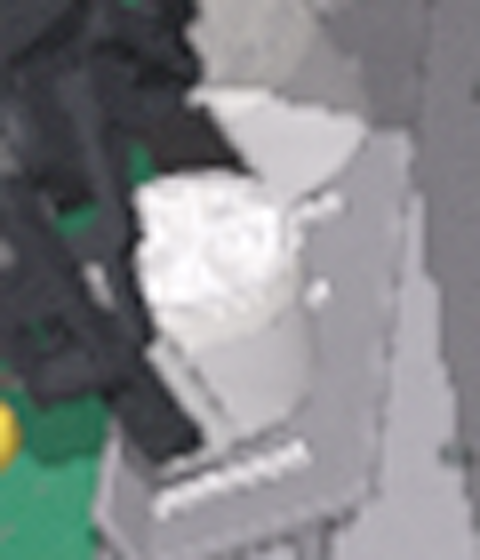

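View pics/t6.png

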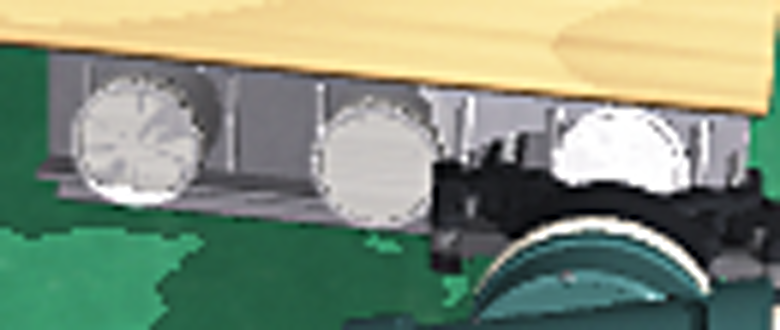

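Emit:
drive_tool(
  increments="-5 0 8 0 1; -8 1 14 0 1; -8 1 14 0 1; -8 1 14 0 1; -8 1 14 0 1; -8 1 14 0 1; 2 20 0 0 1; 4 40 0 0 1",
)

```text
time_s: 12.75
tcp_pos: [0.5446, 0.1098, 0.1444]
tcp_rot: [-0.682, 0.685, 0.141, 0.214]
contact_force: [0.9, -0.7, -0.0]
gripper_width: 0.0854
```

```bash
python3 -c "
from h import *
d=get_image('side')
cv2.imwrite('pics/s7.png',cv2.resize(d['frame'][195:305,295:375],None,fx=5.4,fy=5.4,interpolation=cv2.INTER_CUBIC)[:,:,::-1])
rep()"
```

```text
t 12.8 tcp [544.7 117.2 143.9] f [ 0.485 -0.027 -0.874] tilt 29.0 az -3.2 jaw [0.098 0.995 0.024] 84.4 j [ 0.235 -0.38   2.112 -0.174  0.928 -1.161] F [-1.86  1.36 -1.31] w 0.085 grasp [542.3 117.3 148.2]
```

View pics/s7.png

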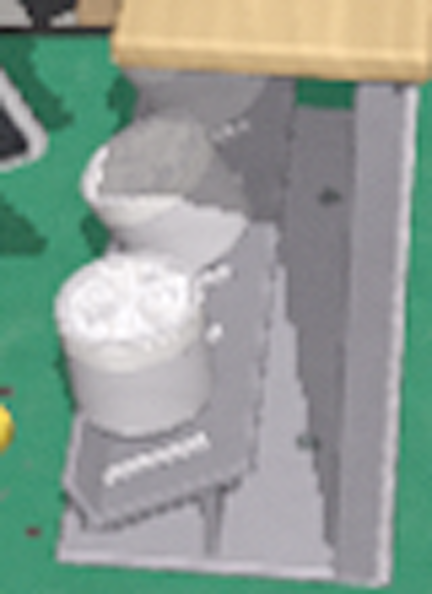

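Emit:
drive_tool(
  increments="2 30 0 0 1; 0 0 0 0 1; 0 0 0 0 1",
)

```text
time_s: 13.05
tcp_pos: [0.5463, 0.1428, 0.1423]
tcp_rot: [-0.683, 0.685, 0.142, 0.211]
contact_force: [0.2, -0.5, -1.2]
gripper_width: 0.0853
```

Emit:
drive_tool(
  increments="2 9 0 0 1; 8 -1 -14 0 1; 10 -1 -17 0 1; 10 -1 -17 0 1; 10 -1 -17 0 1; 7 -1 -13 0 1; 0 0 0 0 1",
  force=40,
)

```text
time_s: 13.63
tcp_pos: [0.5933, 0.1443, 0.061]
tcp_rot: [-0.682, 0.686, 0.139, 0.211]
contact_force: [-0.4, 0.0, -0.1]
gripper_width: 0.0852
```

```bash
python3 -c "
from h import *
rep()
d=get_image('top')
cv2.imwrite('pics/t8.png',cv2.resize(d['frame'][225:280,215:345],None,fx=6,fy=6,interpolation=cv2.INTER_CUBIC)[:,:,::-1])"
```

```text
t 13.6333 tcp [593.3 144.3  61. ] f [ 0.479 -0.031 -0.877] tilt 28.7 az -3.7 jaw [0.1   0.995 0.019] 84.3 j [ 0.267 -0.152  2.072 -0.23   0.757 -1.068] F [-0.42  0.02 -0.14] w 0.0852 grasp [590.9 144.5  65.4]
```

View pics/t8.png

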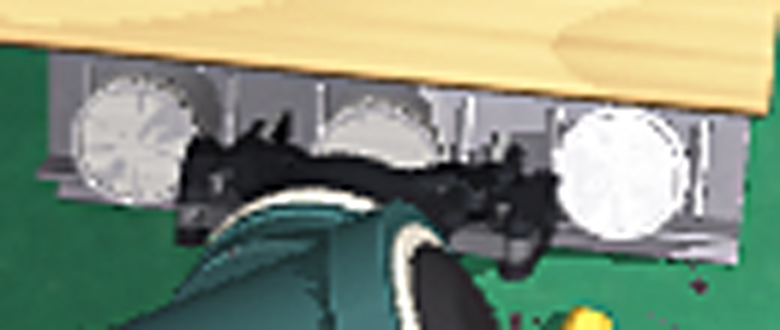

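Emit:
drive_tool(
  increments="-1 2 2 0 0.3; 0 0 0 0 -1; 0 0 0 0 -1; 0 0 0 0 -1; 0 0 0 0 -1; 0 0 0 0 -1",
  force=40,
)

```text
time_s: 14.18
tcp_pos: [0.5929, 0.1476, 0.0679]
tcp_rot: [-0.682, 0.685, 0.142, 0.213]
contact_force: [-7.7, -3.8, 8.9]
gripper_width: 0.0531
```

Emit:
drive_tool(
  increments="-4 0 7 0 -1; -5 1 9 0 -1; -5 0 9 0 -1; -5 1 9 0 -1; -4 0 7 0 -1; 0 0 0 0 -1; 0 0 0 0 -1; 0 0 0 0 -1",
)

```text
time_s: 14.85
tcp_pos: [0.5695, 0.1495, 0.1067]
tcp_rot: [-0.682, 0.685, 0.141, 0.212]
contact_force: [0.5, 0.2, -2.1]
gripper_width: 0.0534
```

```bash
python3 -c "
from h import *
F=[]
for i in range(5):
    F.append(read_state()['contact_force']); d=get_image('side')
print(np.round(F,2),np.mean(F,0));rep()
cv2.imwrite('pics/s9.png',cv2.resize(d['frame'][150:310,240:440],None,fx=4,fy=3.7)[:,:,::-1])"
```

```text
[[ 0.46  0.16 -2.13]
 [-0.3  -0.39 -1.33]
 [ 0.06  0.34 -2.13]
 [ 0.15 -0.33 -1.4 ]
 [ 0.42 -0.69 -0.69]] [ 0.15857035 -0.18113242 -1.53693762]
t 15.1 tcp [569.6 149.4 106.4] f [ 0.481 -0.029 -0.876] tilt 28.8 az -3.5 jaw [0.098 0.995 0.021] 84.4 j [ 0.291 -0.256  2.08  -0.223  0.853 -1.069] F [ 0.21 -0.62 -2.02] w 0.0531 grasp [567.2 149.6 110.8]
```

View pics/s9.png

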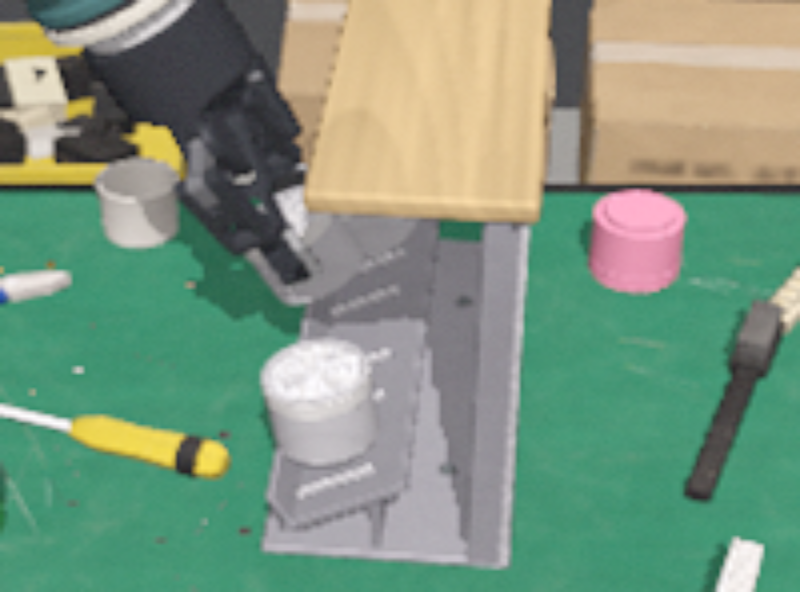

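Emit:
drive_tool(
  increments="4 -1 2 0 -1; 5 0 -9 0 -1; 6 -1 -10 0 -1; 5 0 -9 0 -1; 4 0 -7 0 -1; 1.5 0 -2.5 0 -1; 0 0 0 0 -1; 0 0 0 0 -1",
)

```text
time_s: 15.77
tcp_pos: [0.5952, 0.1475, 0.0708]
tcp_rot: [-0.682, 0.686, 0.14, 0.212]
contact_force: [0.3, 1.2, -0.7]
gripper_width: 0.053
```

```bash
python3 -c "
from h import *
rep();d=get_image('side')
cv2.imwrite('pics/s10.png',cv2.resize(d['frame'][150:310,240:440],None,fx=4,fy=3.7)[:,:,::-1])"
```

```text
t 15.7667 tcp [595.2 147.5  70.8] f [ 0.481 -0.029 -0.876] tilt 28.8 az -3.5 jaw [0.098 0.995 0.021] 84.4 j [ 0.272 -0.159  2.061 -0.228  0.772 -1.069] F [ 0.34  1.15 -0.74] w 0.053 grasp [592.8 147.6  75.2]
```

View pics/s10.png

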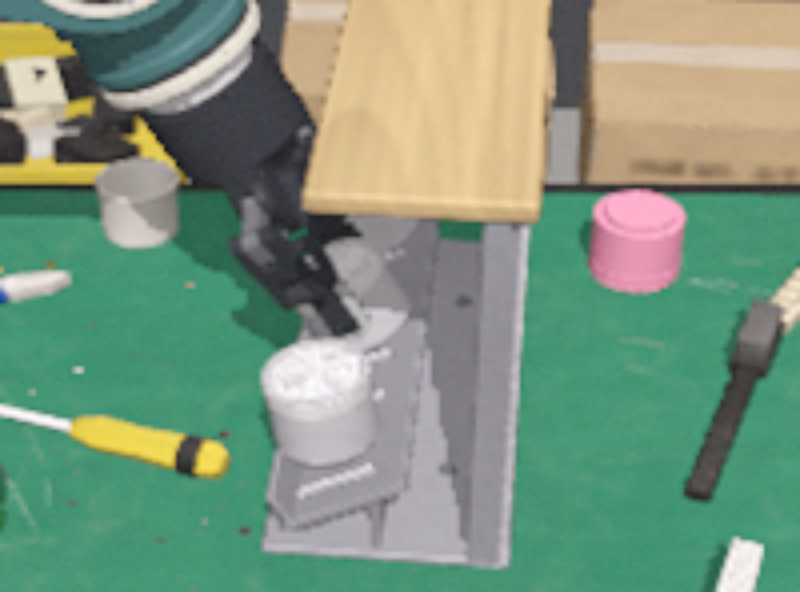

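Emit:
drive_tool(
  increments="1 0 -2 0 -1; 0 0 0 0 -1",
)

```text
time_s: 15.98
tcp_pos: [0.5964, 0.1476, 0.07]
tcp_rot: [-0.682, 0.685, 0.141, 0.212]
contact_force: [-3.2, -1.4, 3.0]
gripper_width: 0.0528
```

Emit:
drive_tool(
  increments="0.5 0 -1 0 -1; 0.5 0 -1 0 -1; 0 0 0 0 -1",
)

```text
time_s: 16.23
tcp_pos: [0.5973, 0.1475, 0.0694]
tcp_rot: [-0.682, 0.685, 0.141, 0.212]
contact_force: [-26.0, -5.4, 25.0]
gripper_width: 0.0529
```

Emit:
drive_tool(
  increments="-0.5 0 1 0 -1; 0 0 0 0 0; 0 0 0 0 0.4; 0 0 0 0 1; 0 0 0 0 1; 0 0 0 0 1; -5 0 8 0 1; -8 1 14 0 1",
)

```text
time_s: 16.9
tcp_pos: [0.5829, 0.1482, 0.0893]
tcp_rot: [-0.682, 0.686, 0.14, 0.211]
contact_force: [0.2, -0.3, 0.1]
gripper_width: 0.0857
```

Emit:
drive_tool(
  increments="-8 1 14 0 1; -8 1 14 0 1; -8 1 14 0 1; -8 1 14 0 1; 2 20 0 0 1; 4 38 0 0 1; 4 36 0 0 1; 0 0 0 0 1",
)

```text
time_s: 17.57
tcp_pos: [0.5616, 0.2509, 0.1473]
tcp_rot: [-0.683, 0.685, 0.142, 0.211]
contact_force: [0.5, 0.1, -0.4]
gripper_width: 0.0855
```

```bash
python3 -c "
from h import *
rep();d=get_image('side')
cv2.imwrite('pics/s11.png',cv2.resize(d['frame'][150:310,240:440],None,fx=4,fy=3.7)[:,:,::-1])
d=get_image('top')
cv2.imwrite('pics/t11.png',cv2.resize(d['frame'][225:280,215:345],None,fx=6,fy=6,interpolation=cv2.INTER_CUBIC)[:,:,::-1])"
```

```text
t 17.5667 tcp [561.6 250.9 147.3] f [ 0.483 -0.027 -0.875] tilt 28.9 az -3.2 jaw [0.096 0.995 0.023] 84.5 j [ 0.491 -0.205  1.969 -0.312  0.96  -0.852] F [ 0.54  0.09 -0.41] w 0.0855 grasp [559.2 251.  151.7]
```

View pics/s11.png

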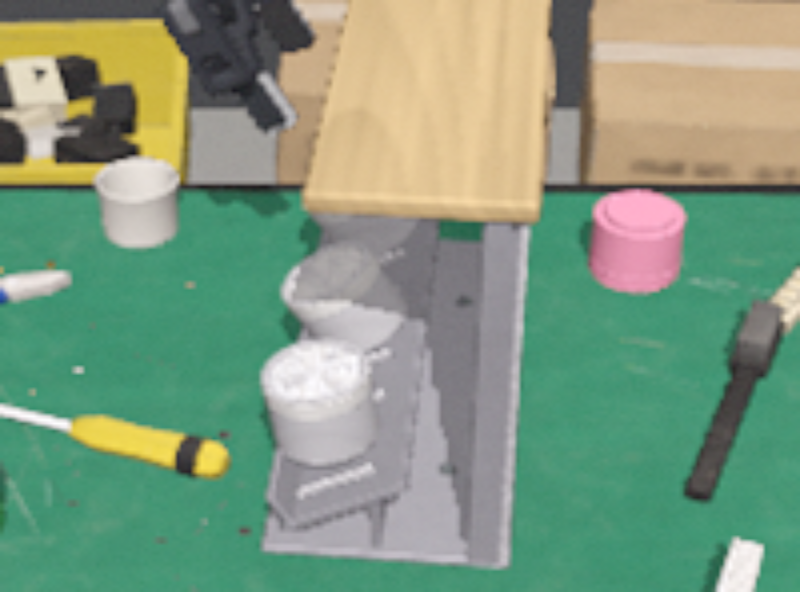

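View pics/t11.png

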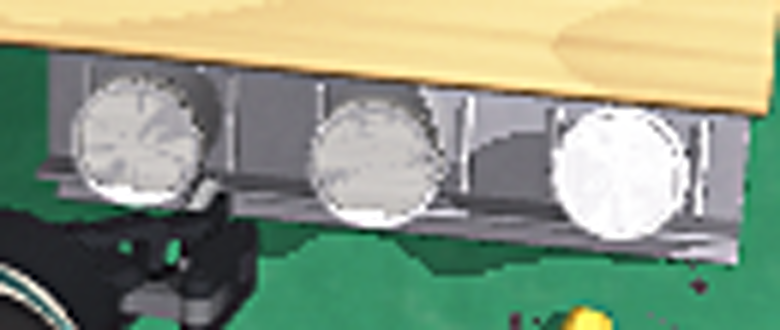

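Emit:
drive_tool(
  increments="-3 0 0 0 1; 6 -1 -12 0 1; 10 -1 -17 0 1; 10 -1 -17 0 1; 10 -1 -17 0 1; 8 -1 -14 0 1; 2 0 -4 0 1; 0 0 0 0 1",
)

```text
time_s: 18.33
tcp_pos: [0.6044, 0.2401, 0.0636]
tcp_rot: [-0.682, 0.686, 0.14, 0.211]
contact_force: [-0.3, 0.3, -0.3]
gripper_width: 0.0853
```

```bash
python3 -c "
from h import *
rep()
d=get_image('top')
cv2.imwrite('pics/t12.png',cv2.resize(d['frame'][225:280,215:345],None,fx=6,fy=6,interpolation=cv2.INTER_CUBIC)[:,:,::-1])"
```

```text
t 18.3333 tcp [604.4 240.1  63.6] f [ 0.48  -0.031 -0.877] tilt 28.7 az -3.7 jaw [0.1   0.995 0.02 ] 84.3 j [ 0.437 -0.045  1.97  -0.329  0.796 -0.847] F [-0.27  0.31 -0.31] w 0.0853 grasp [602.  240.3  67.9]
```

View pics/t12.png

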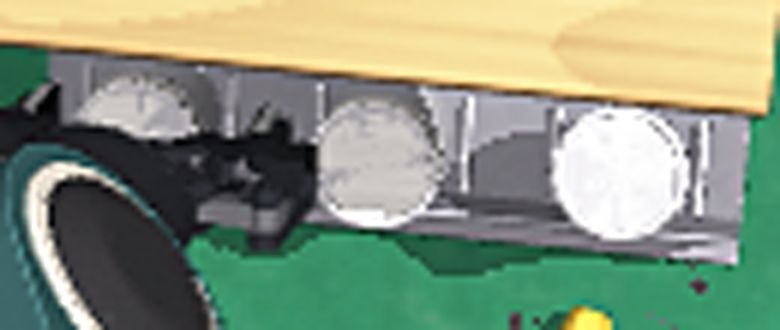

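Emit:
drive_tool(
  increments="0 5 1 0 1; 0 0 0 0 -1; 0 0 0 0 -1; 0 0 0 0 -1; 0 0 0 0 -1; 0 0 0 0 -1; 0 0 0 0 -1",
  force=40,
)

```text
time_s: 18.97
tcp_pos: [0.6046, 0.2466, 0.0676]
tcp_rot: [-0.682, 0.685, 0.141, 0.212]
contact_force: [-8.6, -3.8, 9.4]
gripper_width: 0.0531
```

Emit:
drive_tool(
  increments="-4 0 7 0 -1; -5 1 9 0 -1; -5 0 9 0 -1; -5 1 9 0 -1; -4 0 7 0 -1; 0 0 0 0 -1; 0 0 0 0 -1; 0 0 0 0 -1",
)

```text
time_s: 19.63
tcp_pos: [0.5815, 0.2484, 0.107]
tcp_rot: [-0.682, 0.685, 0.141, 0.212]
contact_force: [0.2, -0.3, -5.4]
gripper_width: 0.0529
```

```bash
python3 -c "
from h import *
F=[]
for i in range(4):
    F.append(read_state()['contact_force']); d=get_image('side')
print(np.mean(F,0));rep()
cv2.imwrite('pics/s13.png',cv2.resize(d['frame'][120:280,240:440],None,fx=4,fy=3.7)[:,:,::-1])"
```

```text
[ 0.31991528 -0.33040118 -5.50002786]
t 19.8333 tcp [581.6 248.4 106.8] f [ 0.481 -0.03  -0.876] tilt 28.8 az -3.5 jaw [0.098 0.995 0.02 ] 84.4 j [ 0.47  -0.129  1.972 -0.322  0.882 -0.844] F [-0.43  0.06 -6.06] w 0.053 grasp [579.1 248.5 111.2]
```

View pics/s13.png

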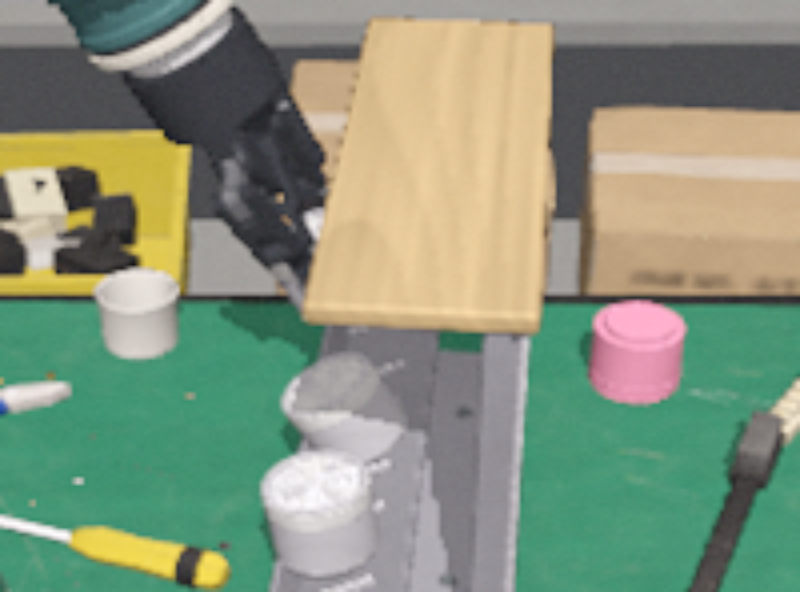

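```bash
python3 -c "
from h import *
T=get_image('top');S=get_image('side')
print(onz(T,417.1,311.4,.0135),onz(S,236.3,379.3,.0135),tri(T,(417.1,311.4),S,(236.3,379.3)))
for u,v in[(380+137/7,280+48/7),(380+435/7,280+98/7),(380+402/7,280+398/7),(380+98/7,280+350/7)]: print(onz(T,u,v,.012))
for u,v in[(180+255/7,340+80/7),(180+667/7,340+138/7),(180+550/7,340+515/7),(180+98/7,340+440/7)]: print(onz(S,u,v,.012))
"
```

```text
[ 0.44124166 -0.20038537  0.0135    ] [ 0.44205202 -0.20427201  0.0135    ] (array([ 0.44123012, -0.20120904,  0.00933571]), np.float64(0.00021424700184656203))
[ 0.50305217 -0.15827884  0.012     ]
[ 0.48519678 -0.26557005  0.012     ]
[ 0.37864119 -0.24900547  0.012     ]
[ 0.39491986 -0.14130163  0.012     ]
[ 0.39737418 -0.14450107  0.012     ]
[ 0.50396279 -0.1618112   0.012     ]
[ 0.48667986 -0.26723846  0.012     ]
[ 0.38006578 -0.24901801  0.012     ]
```

Emit:
drive_tool(
  increments="-10 1 17 0 -1; -12 1 20 0 -1; -12 1 20 0 -1; -15 0 20 0 -1; -20 -15 15 0 -1; -10 -30 0 0 -1; -5 -36 0 0 -1; -5 -38 0 0 -1",
)

```text
time_s: 20.6
tcp_pos: [0.4918, 0.1322, 0.1996]
tcp_rot: [-0.683, 0.685, 0.142, 0.211]
contact_force: [1.0, -0.5, -4.7]
gripper_width: 0.0529
```

Emit:
drive_tool(
  increments="0 -38 0 0 -1; 0 -38 0 0 -1; 0 -38 0 0 -1; 0 -38 0 0 -1; 0 -38 0 0 -1; 0 -35 -10 0 -1; 0 -20 -20 0 -1; 0 0 0 0 -1",
)

```text
time_s: 21.27
tcp_pos: [0.4911, -0.116, 0.1656]
tcp_rot: [-0.682, 0.686, 0.138, 0.212]
contact_force: [-0.2, 0.5, -7.2]
gripper_width: 0.0529
```

```bash
python3 -c "
from h import *
rep()
for n in('side','top'):
    d=get_image(n); cv2.imwrite(f'pics/{n}14.png',d['frame'][:,:,::-1])
print(onz(d,330,332,.04))"
```

```text
t 21.2667 tcp [ 491.1 -116.   165.6] f [ 0.478 -0.031 -0.878] tilt 28.6 az -3.7 jaw [0.102 0.995 0.021] 84.1 j [-0.359 -0.548  2.185  0.163  1.029 -1.872] F [-0.16  0.54 -7.15] w 0.0529 grasp [ 488.7 -115.8  170. ]
[0.38989809 0.01930202 0.04      ]
```

View pics/side14.png

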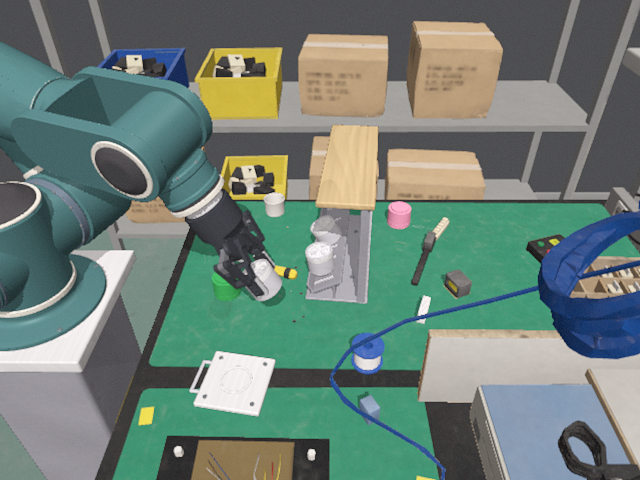

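View pics/top14.png

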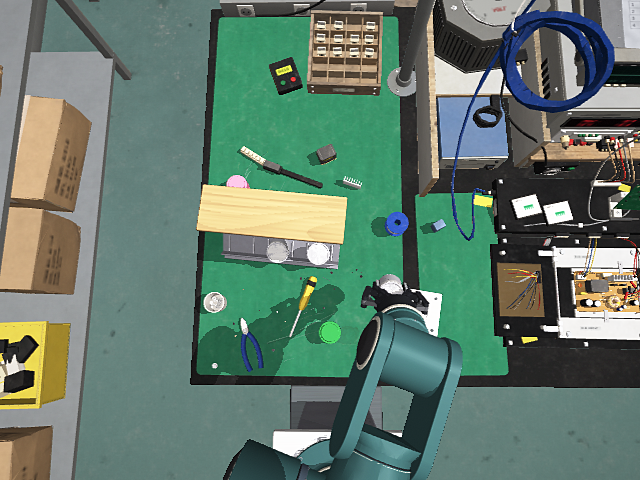

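Emit:
drive_tool(
  increments="0 20 -10 0 -1; 0 10 -30 0 -1; 0 3 -30 0 -1; 0 0 -30 0 -1; 0 0 -16 0 -1; 0 0 0 0 -1; 0 0 0 0 -1",
  force=25,
)

```text
time_s: 21.95
tcp_pos: [0.4929, -0.0787, 0.054]
tcp_rot: [-0.683, 0.685, 0.141, 0.211]
contact_force: [1.4, -0.1, -3.9]
gripper_width: 0.0531
```

Emit:
drive_tool(
  increments="0 0 -3 0 -1; 0 0 0 0 -1; 0 0 -3 0 -1; 0 0 0 0 -1",
)

```text
time_s: 22.28
tcp_pos: [0.4929, -0.0795, 0.0479]
tcp_rot: [-0.682, 0.685, 0.141, 0.212]
contact_force: [0.0, -0.4, -6.7]
gripper_width: 0.0529
```

Emit:
drive_tool(
  increments="0 0 -4 0 -1; 0 0 -3 0 -1; 0 0 0 0 -1",
)

```text
time_s: 22.53
tcp_pos: [0.4923, -0.0794, 0.0396]
tcp_rot: [-0.683, 0.685, 0.14, 0.212]
contact_force: [-0.5, -0.1, -5.8]
gripper_width: 0.0532
```

```bash
python3 -c "
from h import *
rep()
d=get_image('side')
cv2.imwrite('pics/s15.png',cv2.resize(d['frame'][220:370,190:390],None,fx=4,fy=4)[:,:,::-1])"
```

```text
t 22.5333 tcp [492.3 -79.4  39.6] f [ 0.481 -0.029 -0.876] tilt 28.8 az -3.4 jaw [0.098 0.995 0.021] 84.4 j [-0.266 -0.445  2.334  0.143  0.764 -1.811] F [-0.5  -0.05 -5.84] w 0.0532 grasp [489.9 -79.3  44. ]
```

View pics/s15.png

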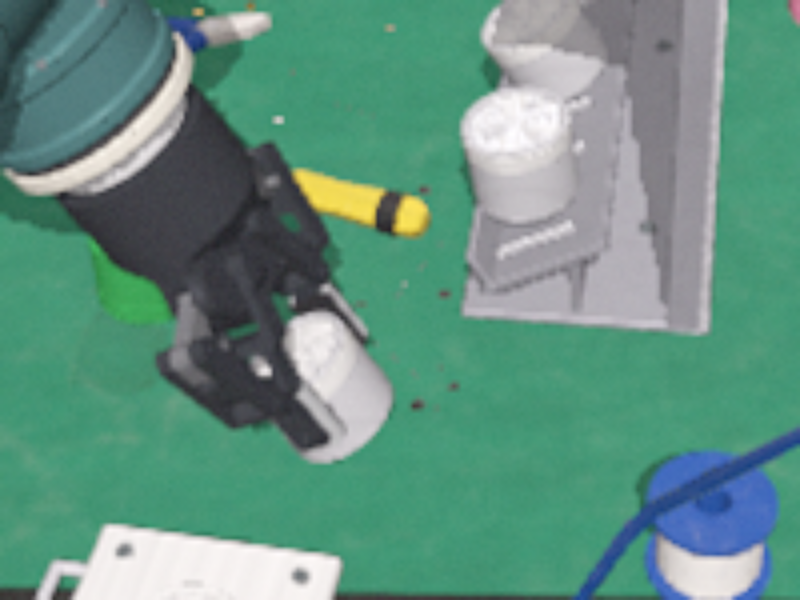

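Emit:
drive_tool(
  increments="0 0 -2 0 -1; 0 0 -1 0 -1; 0 0 0 0 -1",
  force=20,
)

```text
time_s: 22.83
tcp_pos: [0.4931, -0.0796, 0.038]
tcp_rot: [-0.682, 0.685, 0.141, 0.212]
contact_force: [-1.0, -0.1, -0.2]
gripper_width: 0.0528
```

Emit:
drive_tool(
  increments="0 0 -1 0 -1; 0 0 0 0 -1",
)

```text
time_s: 23.0
tcp_pos: [0.4935, -0.0797, 0.0378]
tcp_rot: [-0.682, 0.685, 0.142, 0.213]
contact_force: [-3.6, 0.8, 6.5]
gripper_width: 0.0531
```

Emit:
drive_tool(
  increments="3 -0.3 0 0 -1; 3 -0.3 -0.3 0 -1; 3 -0.3 -0.7 0 -1; 0 0 0 0 -1",
)

```text
time_s: 23.33
tcp_pos: [0.5031, -0.0806, 0.0372]
tcp_rot: [-0.682, 0.685, 0.142, 0.213]
contact_force: [-1.5, 0.7, 9.2]
gripper_width: 0.0527
```

```bash
python3 -c "
from h import *
rep()
d=get_image('side')
cv2.imwrite('pics/s16.png',cv2.resize(d['frame'][220:370,190:390],None,fx=4,fy=4)[:,:,::-1])"
```

```text
t 23.3333 tcp [503.1 -80.6  37.2] f [ 0.485 -0.03  -0.874] tilt 29.1 az -3.5 jaw [0.098 0.995 0.021] 84.4 j [-0.261 -0.41   2.316  0.144  0.742 -1.81 ] F [-1.52  0.74  9.21] w 0.0527 grasp [500.7 -80.5  41.5]
```

View pics/s16.png

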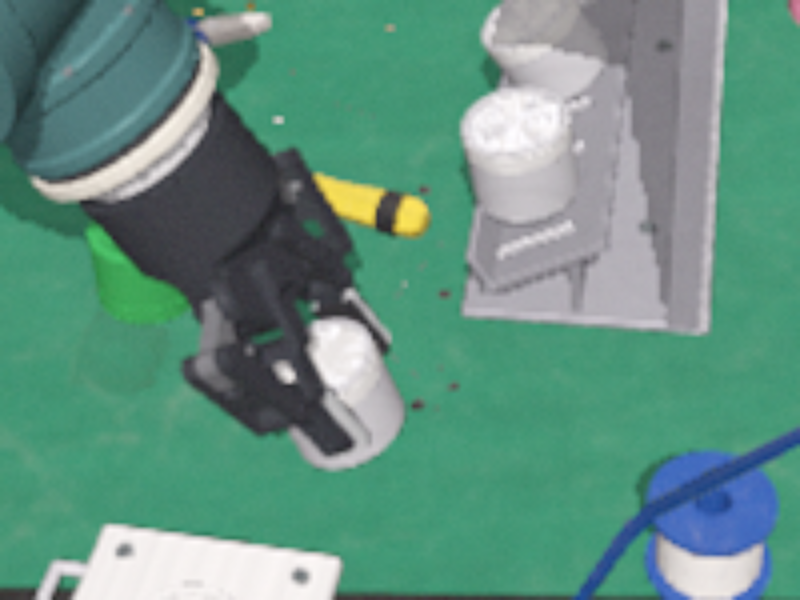

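Emit:
drive_tool(
  increments="3 -0.3 -1 0 -1; 3 -0.3 -1 0 -1; 3 -0.3 -1.5 0 -1; 2 0 -1.5 0 -1; 0 0 0 0 -1",
)

```text
time_s: 23.8
tcp_pos: [0.5153, -0.0819, 0.0336]
tcp_rot: [-0.681, 0.685, 0.143, 0.214]
contact_force: [2.9, 0.2, 14.3]
gripper_width: 0.053
```

```bash
python3 -c "
from h import *
rep()
d=get_image('side')
cv2.imwrite('pics/s17.png',cv2.resize(d['frame'][220:370,190:390],None,fx=4,fy=4)[:,:,::-1])"
```

```text
t 23.8 tcp [515.3 -81.9  33.6] f [ 0.488 -0.031 -0.872] tilt 29.3 az -3.6 jaw [0.098 0.995 0.02 ] 84.3 j [-0.256 -0.37   2.296  0.144  0.718 -1.807] F [ 2.89  0.24 14.34] w 0.053 grasp [512.8 -81.7  37.9]
```

View pics/s17.png

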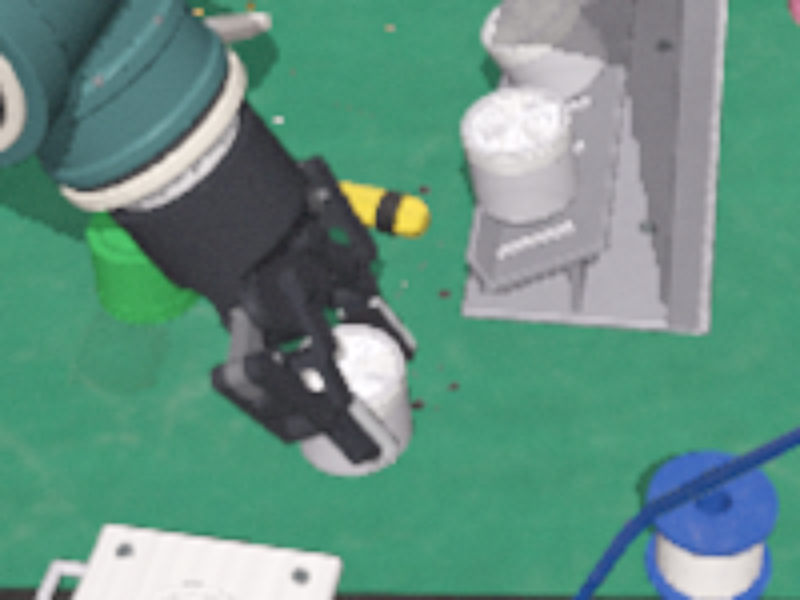

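Emit:
drive_tool(
  increments="0.5 0 -1 0 -1; 0 0 0 0 -1; 0 0 0 0 0; 0 0 0 0 0.3; 0 0 0 0 0.3; 0 0 0 0 0.3",
)

```text
time_s: 24.35
tcp_pos: [0.5131, -0.0813, 0.0294]
tcp_rot: [-0.682, 0.685, 0.141, 0.212]
contact_force: [-1.1, 0.4, 0.1]
gripper_width: 0.0554
```

```bash
python3 -c "
from h import *
rep()
d=get_image('side')
cv2.imwrite('pics/s18.png',cv2.resize(d['frame'][220:370,190:390],None,fx=4,fy=4)[:,:,::-1])
T=get_image('top')
cv2.imwrite('pics/t18.png',cv2.resize(T['frame'][240:340,340:460],None,fx=6,fy=6)[:,:,::-1])"
```

```text
t 24.35 tcp [513.1 -81.3  29.4] f [ 0.482 -0.029 -0.876] tilt 28.9 az -3.5 jaw [0.098 0.995 0.021] 84.4 j [-0.256 -0.367  2.3    0.143  0.718 -1.808] F [-1.05  0.4   0.06] w 0.0554 grasp [510.7 -81.2  33.8]
```

View pics/s18.png

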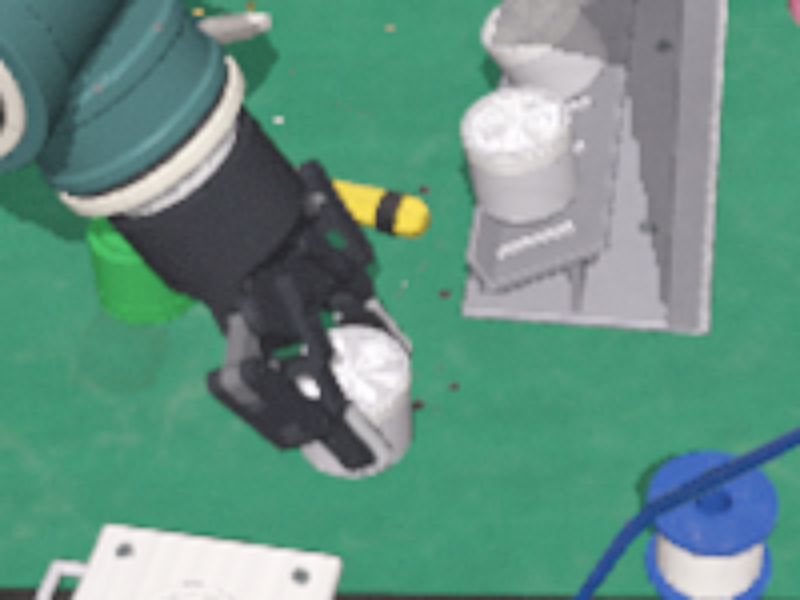

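View pics/t18.png

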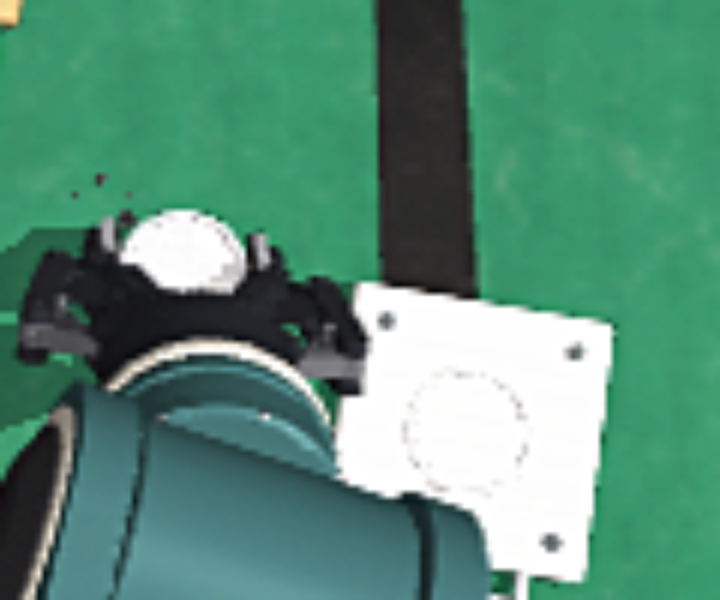

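```bash
python3 -c "
from h import *
T=get_image('top')
M=(T['frame'][240:300,350:395].astype(int).min(2)>175).astype(np.uint8)
for r in M[25:60]: print(''.join('#' if x else '.' for x in r))
for p in [(.51,-.0815),(.5127,-.082),(.516,-.082)]:
  c=np.array([*p,.0485]); print(p,proj(T,c).round(1),'top',proj(T,c+[.027,0,0]).round(1),proj(T,c+[0,.027,0]).round(1),proj(T,c-[0,.027,0]).round(1))
"
```

```text
.............................................
.............................................
.............................................
.............................................
.............................................
.............................................
.............................................
.............................................
.............................................
.............................................
..................#####......................
...............#######.###...................
........#....###############.................
........#...################.................
.......##...###############.#....#...........
........#..###################...#...........
...........####################..#...........
..........#####################..##..........
..........#####################...#..........
..............#################..#...........
..............#################..............
................##############...............
................#############................
....................#.......#................
.............................................
.............................................
.............................................
.............................................
.............................................
.............................................
.............................................
.............................................
...................###########...............
..................###############............
................###.#.........#####..........
(0.51, -0.0815) [370.7 282.8] top [370.5 272. ] [359.7 282.8] [381.6 282.9]
(0.5127, -0.082) [370.8 281.8] top [370.7 270.9] [359.9 281.7] [381.7 281.8]
(0.516, -0.082) [370.8 280.4] top [370.6 269.6] [359.9 280.4] [381.7 280.4]
```

Emit:
drive_tool(
  increments="-3 0.5 0.5 0 0.3; -2 0 0.5 0 0.2; 0 0 0 0 -1; 0 0 0 0 -1; 0 0 0 0 -1; 0 0 0 0 -1",
  force=40,
)

```text
time_s: 25.0
tcp_pos: [0.5079, -0.0807, 0.0301]
tcp_rot: [-0.682, 0.685, 0.141, 0.212]
contact_force: [-2.2, -1.0, -2.2]
gripper_width: 0.0531
```

```bash
python3 -c "
from h import *
rep()
T=get_image('top')
M=(T['frame'][240:300,350:395].astype(int).min(2)>175).astype(np.uint8)
for r in M[30:52]: print(''.join('#' if x else '.' for x in r))
"
```

```text
t 25.0 tcp [507.9 -80.7  30.1] f [ 0.481 -0.029 -0.876] tilt 28.8 az -3.4 jaw [0.098 0.995 0.021] 84.4 j [-0.258 -0.383  2.31   0.144  0.725 -1.809] F [-2.23 -1.03 -2.22] w 0.0531 grasp [505.5 -80.6  34.5]
.............................................
.............................................
.............................................
.............................................
.............................................
.............................................
................#########....................
..............########.###...................
.............###############.................
........#...##############.#.................
........#..################.##...............
........#..###################..#............
........#.####################..##...........
..........#####################.#............
..........###################.#..#...........
...........#################.##..#...........
..............#################..............
...............################..............
................##############...............
................#############................
.........................###.................
.............................................
```

Emit:
drive_tool(
  increments="0 0 15 0 -1; 0 0 25 0 -1; -8 -20 10 0 -1; -15 -30 0 0 -1; -15 -30 0 0 -1; -15 -30 0 0 -1; -8 -12 -10 0 -1; 0 0 0 0 -1",
)

```text
time_s: 25.72
tcp_pos: [0.4451, -0.2048, 0.0685]
tcp_rot: [-0.682, 0.686, 0.139, 0.212]
contact_force: [0.5, 0.6, -7.3]
gripper_width: 0.0528
```

Emit:
drive_tool(
  increments="0 0 0 0 -1; 0 0 0 0 -1",
)

```text
time_s: 25.88
tcp_pos: [0.4472, -0.2024, 0.0702]
tcp_rot: [-0.683, 0.685, 0.14, 0.212]
contact_force: [0.2, 0.3, -5.0]
gripper_width: 0.0529
```

```bash
python3 -c "
from h import *
rep()
d=get_image('side')
cv2.imwrite('pics/s19.png',cv2.resize(d['frame'][290:420,160:300],None,fx=5,fy=4.5)[:,:,::-1])
T=get_image('top')
cv2.imwrite('pics/t19.png',cv2.resize(T['frame'][265:365,360:480],None,fx=6,fy=6)[:,:,::-1])"
```

```text
t 25.8833 tcp [ 447.2 -202.4   70.2] f [ 0.482 -0.029 -0.876] tilt 28.8 az -3.4 jaw [0.098 0.995 0.021] 84.4 j [-0.623 -0.478  2.302  0.333  0.909 -2.241] F [ 0.21  0.33 -4.95] w 0.0529 grasp [ 444.8 -202.3   74.6]
```

View pics/s19.png

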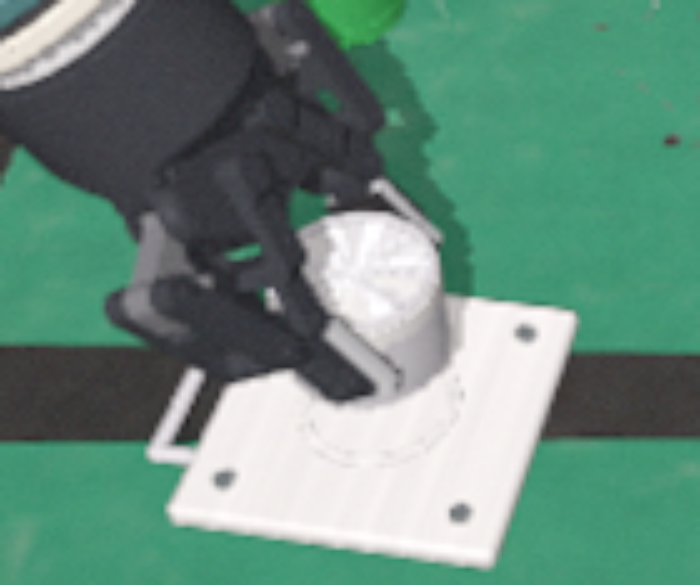

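View pics/t19.png

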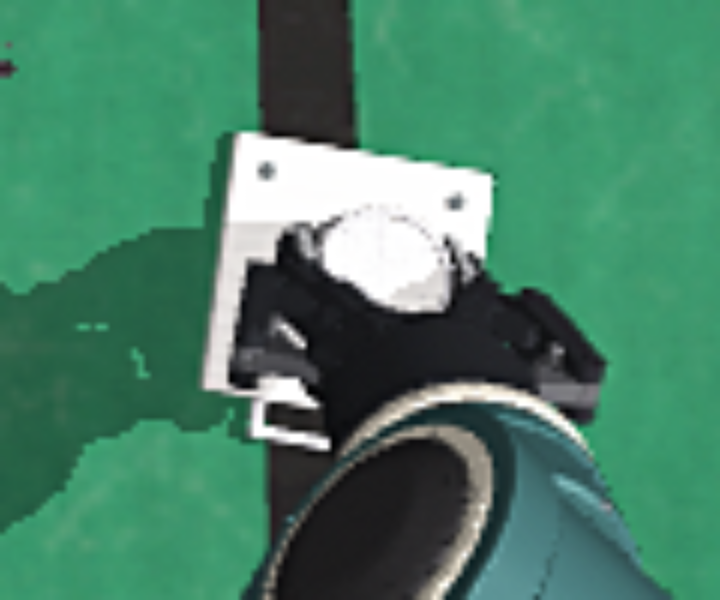

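```bash
cat >> h.py <<'E'
def circ(d,c,r):
    a=np.linspace(0,2*np.pi,181);P=np.array([proj(d,[c[0]+r*np.cos(t),c[1]+r*np.sin(t),c[2]]) for t in a]);return P.min(0).round(1),P.max(0).round(1)
E
python3 -c "
from h import *
T=get_image('top');S=get_image('side')
for p in [(.4422,-.202),(.44,-.202),(.4422,-.2)]:
  print(p,'T',circ(T,(*p,.0885),.027),'S',circ(S,(*p,.0885),.027))
print('ring outer',circ(S,(.4413,-.203,.0145),.027),circ(T,(.4413,-.203,.0145),.027))
M=(T['frame'][290:330,405:445].astype(int).min(2)>175)
for r in M[5:30]: print(''.join('#' if x else '.' for x in r))
"
```

```text
(0.4422, -0.202) T (array([412.3, 298.8]), array([435.4, 322. ])) S (array([214.1, 336.1]), array([248.4, 363. ]))
(0.44, -0.202) T (array([412.4, 299.7]), array([435.4, 322.9])) S (array([212.8, 336.1]), array([247. , 362.9]))
(0.4422, -0.2) T (array([411.5, 298.8]), array([434.5, 322. ])) S (array([214.4, 335.2]), array([248.5, 361.9]))
ring outer (array([219.7, 365.2]), array([252. , 392.1])) (array([407.5, 300.6]), array([429. , 322.3]))
#####################################...
#####################################...
###############################.#####...
#############################...#####...
##############################..#####...
#####################################...
##########..########...#############....
####...#...#########################....
##........##########################....
#....#...###################..######....
#.....#..####################..#####....
#.....#..####################...####....
#.....########################.#..##....
#........###################.#..#.......
.........#####################..##......
..........####################..##......
...........#.#############.###..........
..............############.###..........
...............###############..........
................####.#########..........
..................###########...........
.........................####...........
........................................
........................................
.##.....................................
```

Emit:
drive_tool(
  increments="0.3 -0.7 -8 0 -1; 0 0 -8 0 -1; 0 0 -6 0 -1; 0 0 -3 0 -1; 0 0 0 0 -1; 0 0 0 0 -1",
)

```text
time_s: 26.58
tcp_pos: [0.4473, -0.2034, 0.0451]
tcp_rot: [-0.683, 0.685, 0.141, 0.212]
contact_force: [-1.1, 0.2, -5.9]
gripper_width: 0.0527
```

```bash
python3 -c "
from h import *
rep()"
```

```text
t 26.5833 tcp [ 447.3 -203.4   45.1] f [ 0.482 -0.029 -0.876] tilt 28.8 az -3.4 jaw [0.098 0.995 0.021] 84.4 j [-0.625 -0.442  2.322  0.349  0.857 -2.268] F [-1.14  0.18 -5.91] w 0.0527 grasp [ 444.9 -203.3   49.5]
```

Emit:
drive_tool(
  increments="0 0 -1.5 0 -1; 0 0 0 0 -1; 0 0 0 0 -1",
)

```text
time_s: 26.83
tcp_pos: [0.4475, -0.2036, 0.0441]
tcp_rot: [-0.682, 0.685, 0.141, 0.212]
contact_force: [0.2, 0.0, -5.6]
gripper_width: 0.0533
```

Emit:
drive_tool(
  increments="0 0 -1 0 -1; 0 0 -0.7 0 -1; 0 0 0 0 -1; 0 0 0 0 -1",
)

```text
time_s: 27.17
tcp_pos: [0.4475, -0.2035, 0.0423]
tcp_rot: [-0.682, 0.685, 0.141, 0.212]
contact_force: [0.9, -0.9, -5.5]
gripper_width: 0.053
```

Emit:
drive_tool(
  increments="0 0 -0.7 0 -1; 0 0 0 0 -1",
)

```text
time_s: 27.33
tcp_pos: [0.4478, -0.2036, 0.0421]
tcp_rot: [-0.682, 0.685, 0.141, 0.212]
contact_force: [-0.8, 2.0, 2.3]
gripper_width: 0.0531
```

Emit:
drive_tool(
  increments="0 0 -0.7 0 -1; 0 0 0 0 -1",
)

```text
time_s: 27.5
tcp_pos: [0.4481, -0.2037, 0.0421]
tcp_rot: [-0.682, 0.685, 0.141, 0.212]
contact_force: [-7.6, 5.4, 11.6]
gripper_width: 0.0523
```

Emit:
drive_tool(
  increments="0 0 0.7 0 -1; 0 0 0 0 -0.2; 0 0 0 0 0; 0 0 0 0 0.3; 0 0 0 0 0.6; 0 0 0 0 1; 0 0 0 0 1; 0 0 0 0 1",
)

```text
time_s: 28.17
tcp_pos: [0.4474, -0.2035, 0.0415]
tcp_rot: [-0.682, 0.685, 0.141, 0.212]
contact_force: [-0.2, -0.0, -0.3]
gripper_width: 0.0855
```

Emit:
drive_tool(
  increments="-5 0 9 0 1; -10 1 17 0 1; -10 1 17 0 1; -12 1 20 0 1; -12 1 20 0 1; 0 5 20 0 1; 0 10 10 0 1; 0 10 0 0 1",
)

```text
time_s: 28.83
tcp_pos: [0.3988, -0.175, 0.1576]
tcp_rot: [-0.681, 0.686, 0.142, 0.213]
contact_force: [1.0, 0.3, 0.0]
gripper_width: 0.086
```

```bash
python3 -c "
from h import *
rep()
d=get_image('side')
cv2.imwrite('pics/s20.png',cv2.resize(d['frame'][290:420,160:300],None,fx=5,fy=4.5)[:,:,::-1])
T=get_image('top')
cv2.imwrite('pics/t20.png',cv2.resize(T['frame'][265:365,360:480],None,fx=6,fy=6)[:,:,::-1])"
```

```text
t 28.8333 tcp [ 398.8 -175.   157.6] f [ 0.485 -0.032 -0.874] tilt 29.1 az -3.7 jaw [0.099 0.995 0.019] 84.3 j [-0.641 -0.736  2.304  0.294  1.154 -2.17 ] F [1.01 0.31 0.03] w 0.086 grasp [ 396.4 -174.8  162. ]
```

View pics/s20.png

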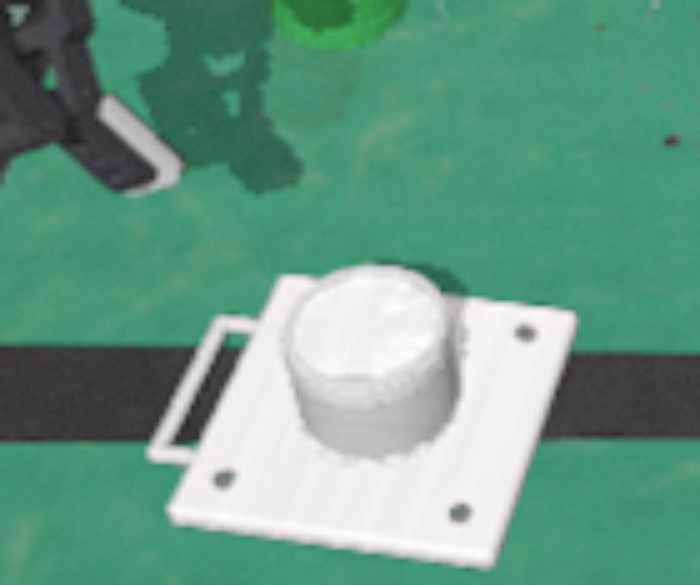

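View pics/t20.png

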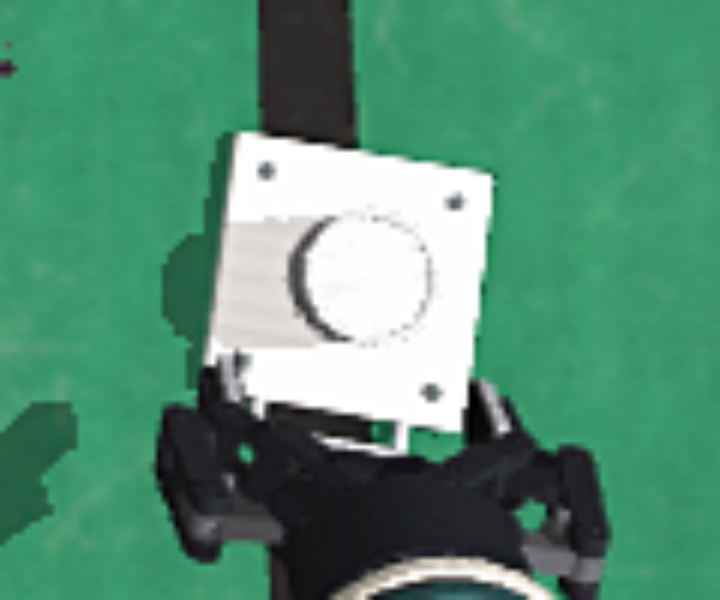

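```bash
python3 -c "
from h import *
S=get_image('side');T=get_image('top')
p,e=tri(T,(318.4,253.6),S,(318.1,251.1));print(p,e)
for z in(.09,.1): print(onz(T,318.4,253.6,z),onz(S,318.1,251.1,z))
cv2.imwrite('pics/s21.png',cv2.resize(S['frame'][225:305,290:370],None,fx=7,fy=7,interpolation=cv2.INTER_CUBIC)[:,:,::-1])
cv2.imwrite('pics/t21.png',cv2.resize(T['frame'][225:280,215:345],None,fx=6,fy=6,interpolation=cv2.INTER_CUBIC)[:,:,::-1])
"
```

```text
[0.57666554 0.04726099 0.0867033 ] 0.0015498237417692134
[0.57693399 0.0472786  0.09      ] [0.57602387 0.0429777  0.09      ]
[0.5753985  0.04695877 0.1       ] [0.57635918 0.03079002 0.1       ]
```

View pics/s21.png

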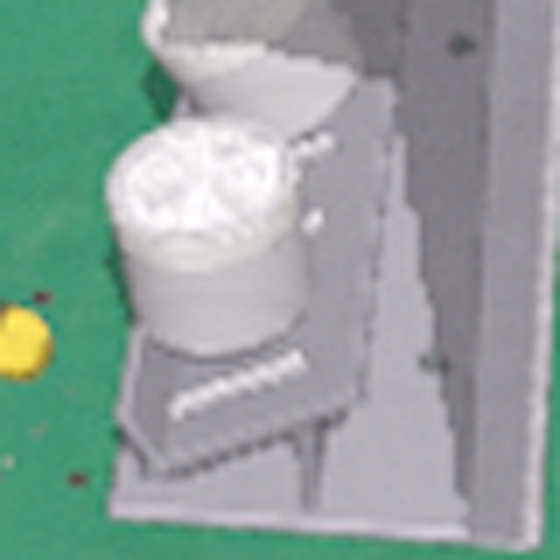

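View pics/t21.png

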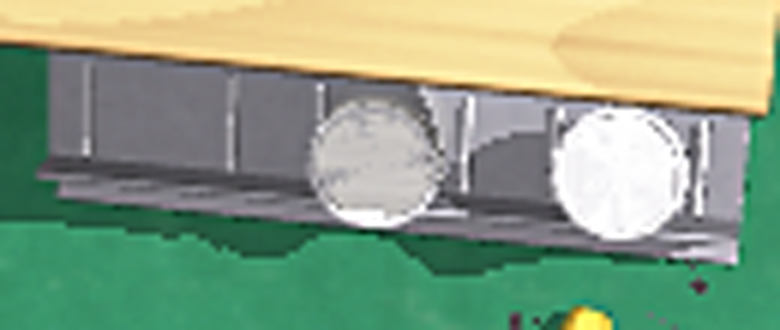

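Emit:
drive_tool(
  increments="0 15 15 0 1; 10 35 10 0 1; 18 36 0 0 1; 18 36 0 0 1; 18 36 0 0 1; 18 36 0 0 1; 18 25 0 0 1; 12 10 0 0 1",
)

```text
time_s: 29.7
tcp_pos: [0.5031, 0.0383, 0.1779]
tcp_rot: [-0.683, 0.685, 0.141, 0.21]
contact_force: [-0.1, -1.2, 0.4]
gripper_width: 0.0853
```

Emit:
drive_tool(
  increments="0 0 0 0 1; 0 0 0 0 1",
)

```text
time_s: 29.87
tcp_pos: [0.5022, 0.0356, 0.1775]
tcp_rot: [-0.683, 0.686, 0.14, 0.21]
contact_force: [0.6, -0.3, 0.2]
gripper_width: 0.0856
```

Emit:
drive_tool(
  increments="17 18 0 0 1; 9 -1 -16 0 1; 11 -1 -19 0 1; 11 -1 -19 0 1; 11 -1 -19 0 1; 10 -1 -17 0 1; 8 -1 -14 0 1; 0 0 0 0 1",
)

```text
time_s: 30.53
tcp_pos: [0.5782, 0.0455, 0.0712]
tcp_rot: [-0.682, 0.686, 0.138, 0.21]
contact_force: [-0.1, -0.4, -0.4]
gripper_width: 0.0853
```

```bash
python3 -c "
from h import *
rep()
T=get_image('top');S=get_image('side')
cv2.imwrite('pics/s22.png',cv2.resize(S['frame'][215:305,270:370],None,fx=6,fy=6,interpolation=cv2.INTER_CUBIC)[:,:,::-1])
cv2.imwrite('pics/t22.png',cv2.resize(T['frame'][225:280,255:385],None,fx=6,fy=6,interpolation=cv2.INTER_CUBIC)[:,:,::-1])
"
```

```text
t 30.5333 tcp [578.2  45.5  71.2] f [ 0.476 -0.031 -0.879] tilt 28.5 az -3.7 jaw [0.101 0.995 0.02 ] 84.2 j [ 0.063 -0.254  2.138 -0.088  0.765 -1.353] F [-0.15 -0.41 -0.38] w 0.0853 grasp [575.8  45.6  75.6]
```

View pics/s22.png

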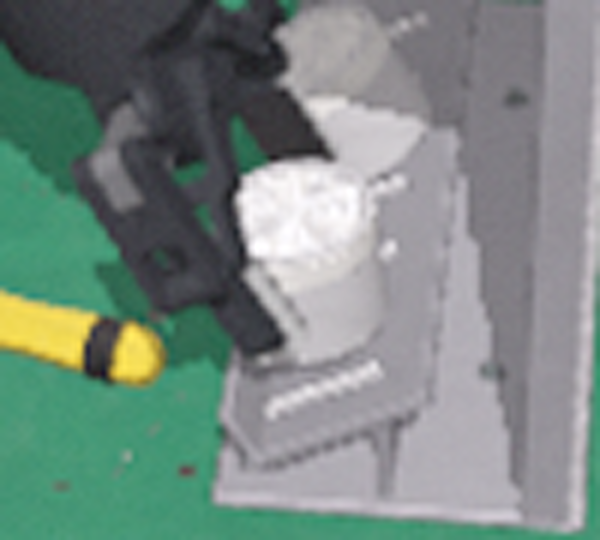

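View pics/t22.png

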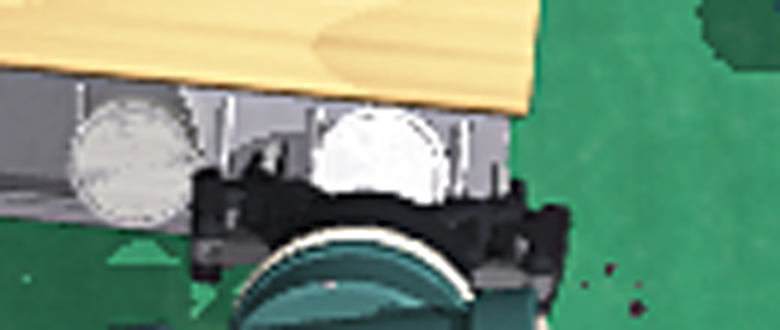

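Emit:
drive_tool(
  increments="3 0.5 -2 0 1; 0 0 0 0 -1; 0 0 0 0 -1; 0 0 0 0 -1; 0 0 0 0 -1; 0 0 0 0 -1; 0 0 0 0 -1",
  force=40,
)

```text
time_s: 31.22
tcp_pos: [0.5823, 0.0477, 0.0738]
tcp_rot: [-0.682, 0.686, 0.14, 0.212]
contact_force: [-3.1, -2.3, 5.5]
gripper_width: 0.0527
```

Emit:
drive_tool(
  increments="-1 0 6 0 -1; -4 0 9 0 -1; -5 0 9 0 -1; -6 1 11 0 -1; -8 0 13 0 -1; -10 1 18 0 -1; 0 0 0 0 -1; 0 0 0 0 -1",
)

```text
time_s: 31.88
tcp_pos: [0.5482, 0.0499, 0.1404]
tcp_rot: [-0.682, 0.685, 0.141, 0.212]
contact_force: [-0.2, 0.0, -3.5]
gripper_width: 0.0527
```

```bash
python3 -c "
from h import *
rep()
S=get_image('side')
cv2.imwrite('pics/s23.png',cv2.resize(S['frame'][185:305,260:370],None,fx=5,fy=5,interpolation=cv2.INTER_CUBIC)[:,:,::-1])
"
```

```text
t 31.8833 tcp [548.2  49.9 140.4] f [ 0.483 -0.029 -0.875] tilt 28.9 az -3.4 jaw [0.098 0.995 0.021] 84.3 j [ 0.078 -0.406  2.135 -0.084  0.913 -1.355] F [-0.18  0.02 -3.48] w 0.0527 grasp [545.8  50.  144.8]
```

View pics/s23.png

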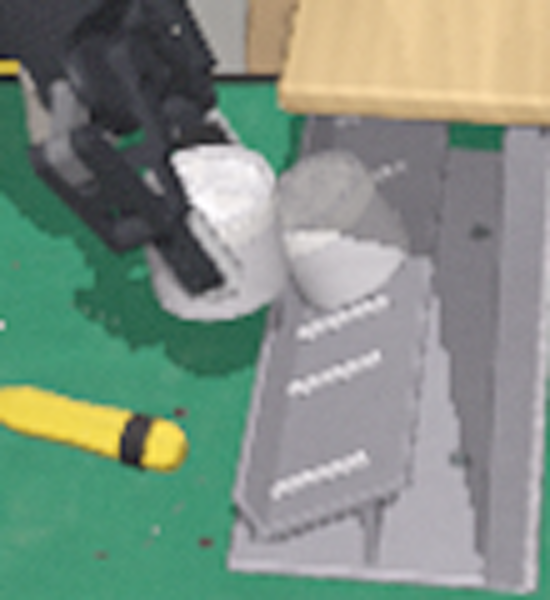

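Emit:
drive_tool(
  increments="-20 -8 10 0 -1; -20 -30 0 0 -1; -5 -36 -5 0 -1; 0 -36 -20 0 -1; 0 -22 -28 0 -1; 0 -2 -30 0 -1; 0 0 -20 0 -1; 0 0 0 0 -1",
)

```text
time_s: 32.6
tcp_pos: [0.5003, -0.0843, 0.0397]
tcp_rot: [-0.684, 0.686, 0.136, 0.209]
contact_force: [-1.6, 0.4, -4.6]
gripper_width: 0.0528
```

Emit:
drive_tool(
  increments="0 0 0 0 -1; 0 0 0 0 -1",
)

```text
time_s: 32.77
tcp_pos: [0.5037, -0.0842, 0.0469]
tcp_rot: [-0.682, 0.686, 0.14, 0.211]
contact_force: [0.2, 0.2, -2.5]
gripper_width: 0.053
```

```bash
python3 -c "
from h import *
rep()
S=get_image('side')
cv2.imwrite('pics/s24.png',cv2.resize(S['frame'][220:370,190:390],None,fx=4,fy=4,interpolation=cv2.INTER_CUBIC)[:,:,::-1])
"
```

```text
t 32.7667 tcp [503.7 -84.2  46.9] f [ 0.481 -0.029 -0.876] tilt 28.8 az -3.5 jaw [0.098 0.995 0.021] 84.4 j [-0.27  -0.419  2.304  0.144  0.768 -1.815] F [ 0.23  0.24 -2.48] w 0.053 grasp [501.3 -84.   51.3]
```

View pics/s24.png

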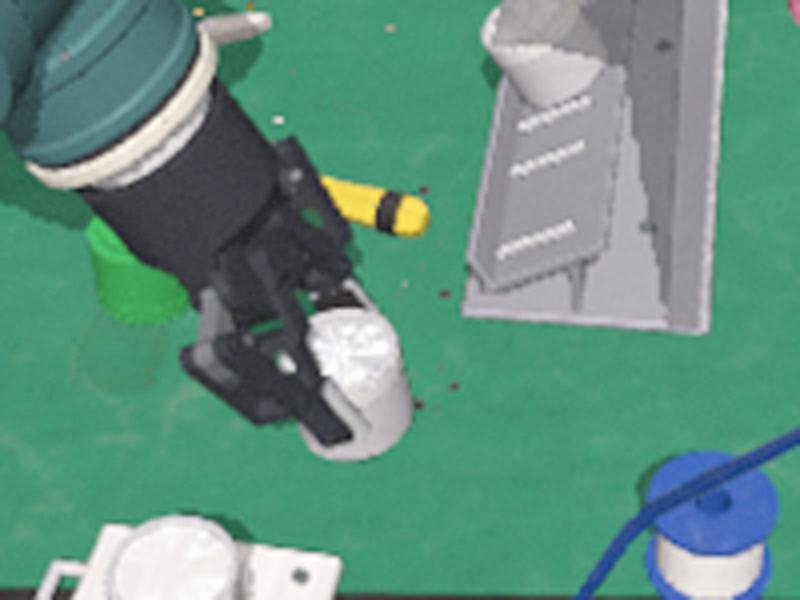

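Emit:
drive_tool(
  increments="0 0 -4 0 -1; 0 0 -3 0 -1; 0 0 -1 0 -1; 0 0 0 0 -1",
  force=20,
)

```text
time_s: 33.15
tcp_pos: [0.503, -0.0841, 0.0377]
tcp_rot: [-0.683, 0.686, 0.14, 0.211]
contact_force: [0.8, 0.2, -2.1]
gripper_width: 0.0529
```

Emit:
drive_tool(
  increments="0 0 -1 0 -1; 0 0 -1 0 -1; 0 0 0 0 -1",
)

```text
time_s: 33.4
tcp_pos: [0.503, -0.0842, 0.0357]
tcp_rot: [-0.682, 0.686, 0.14, 0.211]
contact_force: [-0.4, 0.0, -2.4]
gripper_width: 0.0529
```

Emit:
drive_tool(
  increments="0 0 -1 0 -1; 0 0 -1 0 -1; 0 0 0 0 -1",
)

```text
time_s: 33.65
tcp_pos: [0.5033, -0.0843, 0.034]
tcp_rot: [-0.682, 0.686, 0.14, 0.212]
contact_force: [-1.2, -0.1, -0.9]
gripper_width: 0.0526
```

Emit:
drive_tool(
  increments="2 -0.2 -1 0 -1; 2 -0.2 -1 0 -1; 2 0 -0.7 0 -1; 0 0 0 0 -1",
)

```text
time_s: 33.98
tcp_pos: [0.51, -0.0849, 0.0318]
tcp_rot: [-0.682, 0.686, 0.14, 0.212]
contact_force: [-0.6, 0.2, 5.9]
gripper_width: 0.0529
```

Emit:
drive_tool(
  increments="1.5 0 -1 0 -1; 0 0 -0.5 0 -1; 0 0 0 0 -0.2; 0 0 0 0 0.2; 0 0 0 0 0.3; -2 0 0.5 0 0.3; -2 0 0.5 0 0.3; 0 0 0 0 0.3",
)

```text
time_s: 34.65
tcp_pos: [0.5063, -0.0846, 0.0305]
tcp_rot: [-0.683, 0.686, 0.14, 0.211]
contact_force: [0.5, 1.1, 0.1]
gripper_width: 0.0556
```

```bash
python3 -c "
from h import *
rep()
S=get_image('side')
cv2.imwrite('pics/s25.png',cv2.resize(S['frame'][270:350,230:330],None,fx=7,fy=7,interpolation=cv2.INTER_CUBIC)[:,:,::-1])
T=get_image('top')
cv2.imwrite('pics/t25.png',cv2.resize(T['frame'][260:330,340:440],None,fx=7,fy=7,interpolation=cv2.INTER_CUBIC)[:,:,::-1])
M=(T['frame'][240:300,350:395].astype(int).min(2)>175).astype(np.uint8)
for r in M[30:52]: print(''.join('#' if x else '.' for x in r))
"
```

```text
t 34.65 tcp [506.3 -84.6  30.5] f [ 0.48  -0.029 -0.877] tilt 28.8 az -3.5 jaw [0.099 0.995 0.021] 84.3 j [-0.269 -0.385  2.31   0.15   0.73  -1.822] F [0.52 1.14 0.1 ] w 0.0556 grasp [503.9 -84.5  34.9]
.............................................
.............................................
.............................................
.............................................
..................########...................
................############.................
...............###########.##................
..............##############.##..............
.............##################..............
............####################.............
.........#..####################.............
.........#..####################.............
.........#..##################.##.##.........
.........#..#####################.##.........
............#####################..#.........
...........######################..#.........
............#####################..#.........
...............################..............
................###########.####.............
.................##############..............
...................###########...............
.............................................
```

View pics/s25.png

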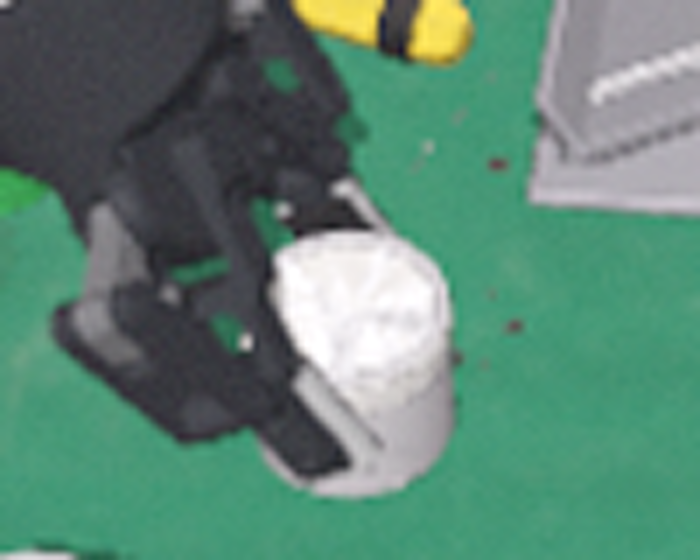

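View pics/t25.png

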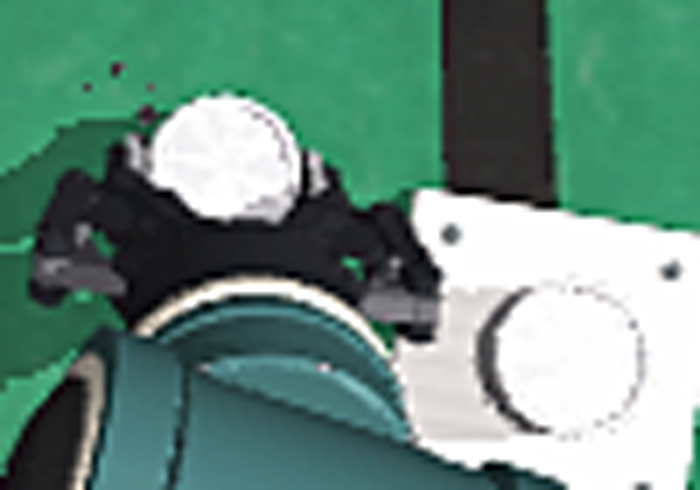

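Emit:
drive_tool(
  increments="0.5 0 0.5 0 -1; 0 0 0 0 -1; 0 0 0 0 -1; 0 0 0 0 -1",
  force=40,
)

```text
time_s: 35.08
tcp_pos: [0.507, -0.0846, 0.0309]
tcp_rot: [-0.683, 0.686, 0.14, 0.211]
contact_force: [-0.3, 0.1, -0.2]
gripper_width: 0.0526
```

```bash
python3 -c "
from h import *
rep()
T=get_image('top');S=get_image('side')
print('stack lid T',onz(T,420.4,311,.0605),'tin',onz(T,371.8,283.5,.0485))
for p in[(.4413,-.202),(.442,-.204)]: print(circ(T,(*p,.0605),.027),circ(S,(*p,.0605),.027))
cv2.imwrite('pics/s26.png',cv2.resize(S['frame'][320:420,180:280],None,fx=6,fy=6,interpolation=cv2.INTER_CUBIC)[:,:,::-1])
"
```

```text
t 35.0833 tcp [507.  -84.6  30.9] f [ 0.48  -0.029 -0.877] tilt 28.7 az -3.5 jaw [0.099 0.995 0.021] 84.3 j [-0.268 -0.384  2.308  0.149  0.73  -1.821] F [-0.29  0.08 -0.22] w 0.0526 grasp [504.6 -84.5  35.3]
stack lid T [ 0.44118963 -0.19938155  0.0605    ] tin [ 0.50837904 -0.08431593  0.0485    ]
(array([410.3, 299.7]), array([432.7, 322.3])) (array([216. , 347.3]), array([249.5, 374.2]))
(array([411.1, 299.4]), array([433.5, 322. ])) (array([216.2, 348.2]), array([249.7, 375.2]))
```

View pics/s26.png

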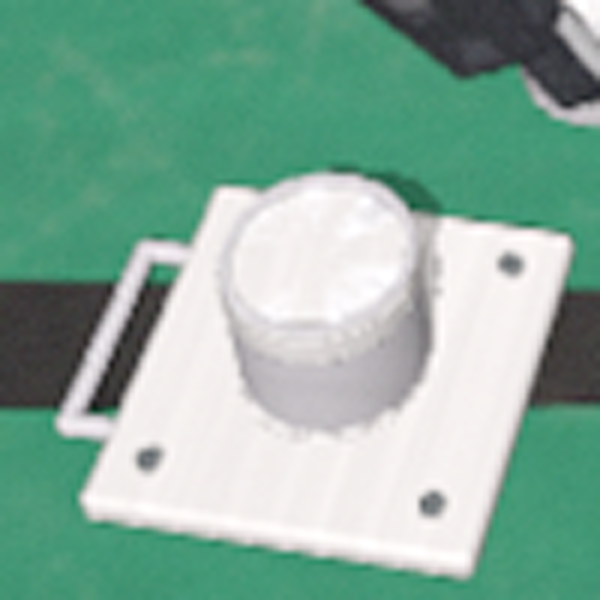

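Emit:
drive_tool(
  increments="0 0 20 0 -1; 0 0 30 0 -1; 0 -5 25 0 -1; -15 -25 5 0 -1; -18 -30 0 0 -1; -18 -30 0 0 -1; -14 -25 0 0 -1; 0 0 0 0 -1",
)

```text
time_s: 35.85
tcp_pos: [0.44, -0.2033, 0.1109]
tcp_rot: [-0.682, 0.686, 0.139, 0.213]
contact_force: [-0.1, 0.5, -2.8]
gripper_width: 0.0526
```

Emit:
drive_tool(
  increments="0 0 0 0 -1; 0 0 0 0 -1",
)

```text
time_s: 36.02
tcp_pos: [0.442, -0.1996, 0.1108]
tcp_rot: [-0.683, 0.686, 0.139, 0.212]
contact_force: [0.1, 0.0, -2.4]
gripper_width: 0.0528
```

```bash
python3 -c "
from h import *
rep()
S=get_image('side')
cv2.imwrite('pics/s27.png',cv2.resize(S['frame'][290:390,180:300],None,fx=6,fy=6,interpolation=cv2.INTER_CUBIC)[:,:,::-1])
T=get_image('top')
cv2.imwrite('pics/t27.png',cv2.resize(T['frame'][270:350,370:470],None,fx=7,fy=7,interpolation=cv2.INTER_CUBIC)[:,:,::-1])
s=read_state();z=s['tcp_pos'][2]-.0309+.0485;print(z)
for p in[(.4413,-.202),(.442,-.204)]: print(circ(T,(*p,z),.027),circ(S,(*p,z),.027))
"
```

```text
t 36.0167 tcp [ 442.  -199.6  110.8] f [ 0.48  -0.029 -0.877] tilt 28.7 az -3.5 jaw [0.1   0.995 0.021] 84.3 j [-0.624 -0.539  2.271  0.31   0.999 -2.204] F [ 0.1   0.01 -2.42] w 0.0528 grasp [ 439.6 -199.5  115.2]
0.12847638457317945
(array([415.5, 298.3]), array([439.5, 322.4])) (array([209.9, 319.3]), array([245.3, 346. ]))
(array([416.4, 298. ]), array([440.4, 322.1])) (array([210.1, 320.2]), array([245.5, 347.1]))
```

View pics/s27.png

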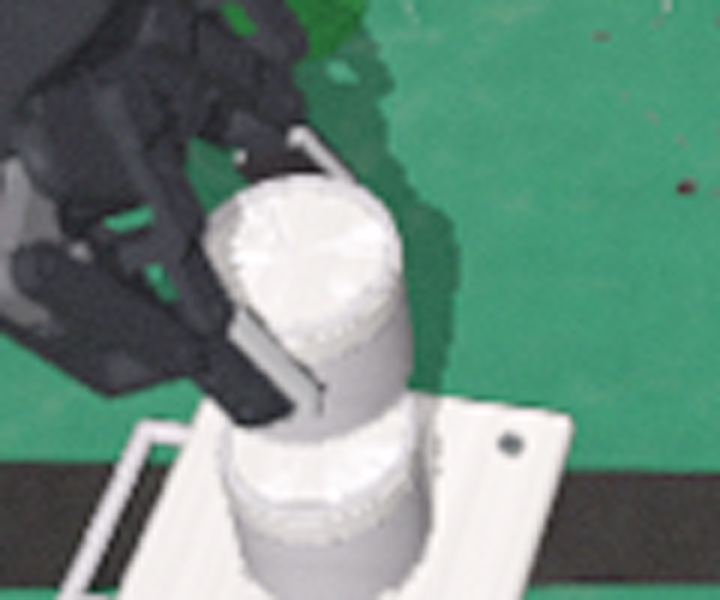

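View pics/t27.png

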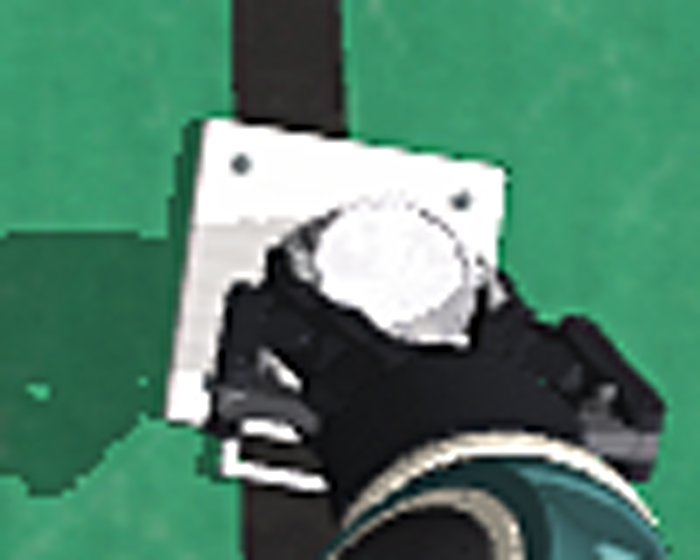

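Emit:
drive_tool(
  increments="0 -2 -5 0 -1; 0 0 -7 0 -1; 0 0 -4 0 -1; 0 0 -2 0 -1; 0 0 0 0 -1; 0 0 0 0 -1",
)

```text
time_s: 36.62
tcp_pos: [0.4421, -0.2015, 0.0929]
tcp_rot: [-0.683, 0.685, 0.14, 0.211]
contact_force: [0.2, -0.4, -3.4]
gripper_width: 0.053
```

Emit:
drive_tool(
  increments="0 0 -1 0 -1; 0 0 -0.7 0 -1; 0 0 0 0 -1; 0 0 0 0 -1",
)

```text
time_s: 36.95
tcp_pos: [0.4421, -0.2017, 0.0915]
tcp_rot: [-0.682, 0.686, 0.14, 0.211]
contact_force: [-0.8, 0.3, -4.0]
gripper_width: 0.0533
```

Emit:
drive_tool(
  increments="0 0 -0.7 0 -1; 0 0 -0.5 0 -1; 0 0 0 0 -1; 0 0 0 0 -1",
)

```text
time_s: 37.28
tcp_pos: [0.442, -0.2017, 0.0902]
tcp_rot: [-0.682, 0.686, 0.14, 0.211]
contact_force: [0.4, -0.5, -3.6]
gripper_width: 0.053
```

Emit:
drive_tool(
  increments="0 0 -0.7 0 -1; 0 0 0 0 -1; 0 0 0 0 -1",
)

```text
time_s: 37.53
tcp_pos: [0.442, -0.2017, 0.0895]
tcp_rot: [-0.682, 0.686, 0.14, 0.211]
contact_force: [-0.5, 0.3, -3.4]
gripper_width: 0.053
```

Emit:
drive_tool(
  increments="0 0 -0.7 0 -1; 0 0 0 0 -1",
)

```text
time_s: 37.7
tcp_pos: [0.4422, -0.2017, 0.089]
tcp_rot: [-0.682, 0.686, 0.14, 0.211]
contact_force: [-0.3, 0.3, -2.3]
gripper_width: 0.0528
```

Emit:
drive_tool(
  increments="0 0 -0.5 0 -1; 0 0 0 0 -1",
)

```text
time_s: 37.87
tcp_pos: [0.4423, -0.2018, 0.0888]
tcp_rot: [-0.682, 0.686, 0.14, 0.212]
contact_force: [-1.8, 0.6, 2.8]
gripper_width: 0.0526
```

Emit:
drive_tool(
  increments="0 0 0.3 0 -0.2; 0 0 0 0 0; 0 0 0 0 0.3; 0 0 0 0 0.6; 0 0 0 0 1; 0 0 0 0 1; 0 0 0 0 1",
)

```text
time_s: 38.45
tcp_pos: [0.4421, -0.2016, 0.0886]
tcp_rot: [-0.682, 0.686, 0.14, 0.211]
contact_force: [0.5, 0.2, 0.4]
gripper_width: 0.0856
```

Emit:
drive_tool(
  increments="-5 0 9 0 1; -10 1 17 0 1; -10 1 17 0 1; -12 1 20 0 1; -5 10 20 0 1; 0 20 10 0 1; 0 30 0 0 1; 5 35 0 0 1",
)

```text
time_s: 39.12
tcp_pos: [0.4045, -0.1051, 0.1826]
tcp_rot: [-0.682, 0.686, 0.139, 0.213]
contact_force: [0.5, -1.5, -0.4]
gripper_width: 0.0854
```

```bash
python3 -c "
from h import *
rep()
S=get_image('side')
cv2.imwrite('pics/s28.png',cv2.resize(S['frame'][290:410,170:290],None,fx=5,fy=5,interpolation=cv2.INTER_CUBIC)[:,:,::-1])
T=get_image('top')
cv2.imwrite('pics/t28.png',cv2.resize(T['frame'][270:350,370:470],None,fx=7,fy=7,interpolation=cv2.INTER_CUBIC)[:,:,::-1])
for p in[(.4413,-.202)]: print(circ(T,(*p,.1065),.027),circ(S,(*p,.1065),.027))
"
```

```text
t 39.1167 tcp [ 404.5 -105.1  182.6] f [ 0.482 -0.032 -0.876] tilt 28.9 az -3.8 jaw [0.102 0.995 0.02 ] 84.1 j [-0.429 -0.826  2.306  0.186  1.191 -1.92 ] F [ 0.47 -1.54 -0.36] w 0.0854 grasp [ 402.1 -104.9  187. ]
(array([413.8, 298.8]), array([437.2, 322.4])) (array([212. , 328.6]), array([246.7, 355.5]))
```

View pics/s28.png

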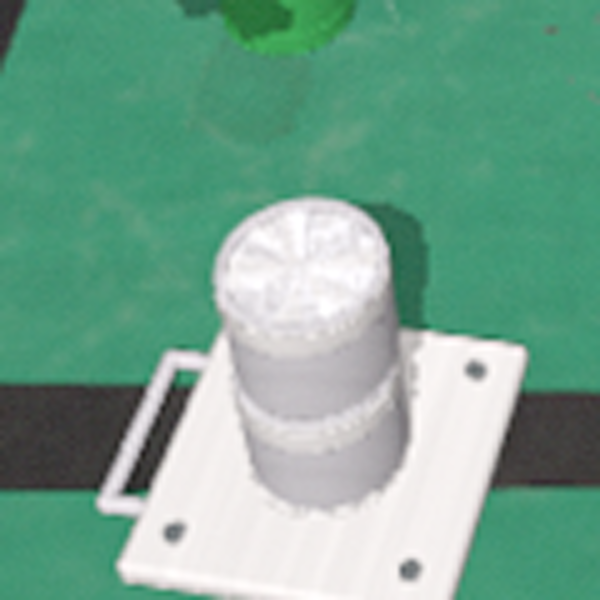

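View pics/t28.png

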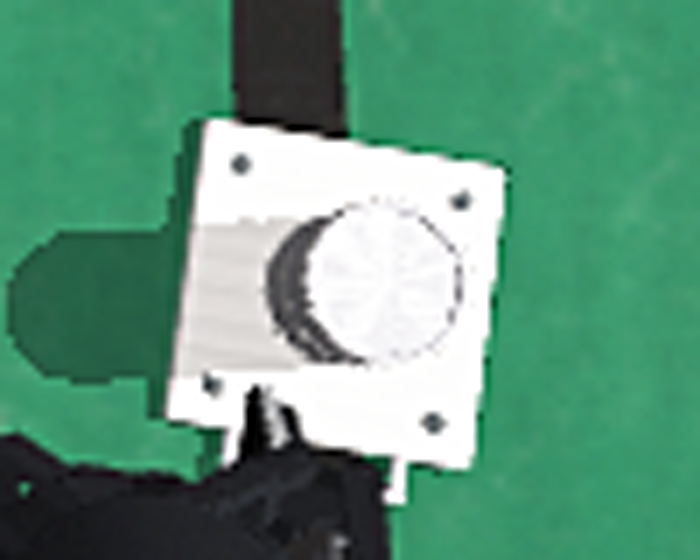

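Emit:
drive_tool(
  increments="12 30 5 0 1; 18 36 0 0 1; 18 36 0 0 1; 18 36 0 0 1; 18 36 0 0 1; 18 36 0 0 1; 18 30 -5 0 1; 12 12 -5 0 1",
)

```text
time_s: 39.88
tcp_pos: [0.5327, 0.1386, 0.176]
tcp_rot: [-0.683, 0.685, 0.14, 0.21]
contact_force: [0.3, -1.7, -0.0]
gripper_width: 0.085
```

Emit:
drive_tool(
  increments="0 0 0 0 1; 0 0 0 0 1",
)

```text
time_s: 40.05
tcp_pos: [0.5317, 0.1354, 0.1754]
tcp_rot: [-0.683, 0.686, 0.139, 0.21]
contact_force: [-0.6, -0.2, -0.1]
gripper_width: 0.0854
```

Emit:
drive_tool(
  increments="-1 18 0 0 1; 9 -1 -15 0 1; 11 -1 -19 0 1; 11 -1 -19 0 1; 11 -1 -19 0 1; 11 -1 -19 0 1; 8 -1 -13 0 1; 0 0 0 0 1",
)

```text
time_s: 40.72
tcp_pos: [0.5912, 0.1452, 0.0698]
tcp_rot: [-0.682, 0.687, 0.137, 0.211]
contact_force: [-0.8, -0.5, -0.5]
gripper_width: 0.0855
```

```bash
python3 -c "
from h import *
rep()"
```

```text
t 40.7167 tcp [591.2 145.2  69.8] f [ 0.476 -0.031 -0.879] tilt 28.5 az -3.8 jaw [0.102 0.995 0.019] 84.2 j [ 0.27  -0.165  2.068 -0.226  0.778 -1.07 ] F [-0.76 -0.49 -0.47] w 0.0855 grasp [588.8 145.4  74.2]
```

Emit:
drive_tool(
  increments="2 1.5 -3 0 1; 0 0 0 0 0.3; 0 0 0 0 -1; 0 0 0 0 -1; 0 0 0 0 -1; 0 0 0 0 -1; 0 0 0 0 -1",
  force=40,
)

```text
time_s: 41.3
tcp_pos: [0.5936, 0.1487, 0.071]
tcp_rot: [-0.682, 0.686, 0.14, 0.212]
contact_force: [-8.4, -4.2, 8.9]
gripper_width: 0.053
```

Emit:
drive_tool(
  increments="-4 0 7 0 -1; -5 1 9 0 -1; -5 0 9 0 -1; -7 1 12 0 -1; -9 0 15 0 -1; -9 1 15 0 -1; 0 0 0 0 -1",
)

```text
time_s: 41.88
tcp_pos: [0.5543, 0.1524, 0.1408]
tcp_rot: [-0.683, 0.685, 0.141, 0.213]
contact_force: [0.1, 0.5, -0.5]
gripper_width: 0.0531
```

```bash
python3 -c "
from h import *
rep()
S=get_image('side')
cv2.imwrite('pics/s29.png',cv2.resize(S['frame'][150:305,240:380],None,fx=5,fy=3.8,interpolation=cv2.INTER_CUBIC)[:,:,::-1])
"
```

```text
t 41.8833 tcp [554.3 152.4 140.8] f [ 0.483 -0.028 -0.875] tilt 29.0 az -3.3 jaw [0.099 0.995 0.023] 84.3 j [ 0.307 -0.323  2.074 -0.217  0.925 -1.069] F [ 0.14  0.48 -0.52] w 0.0531 grasp [551.9 152.5 145.2]
```

View pics/s29.png

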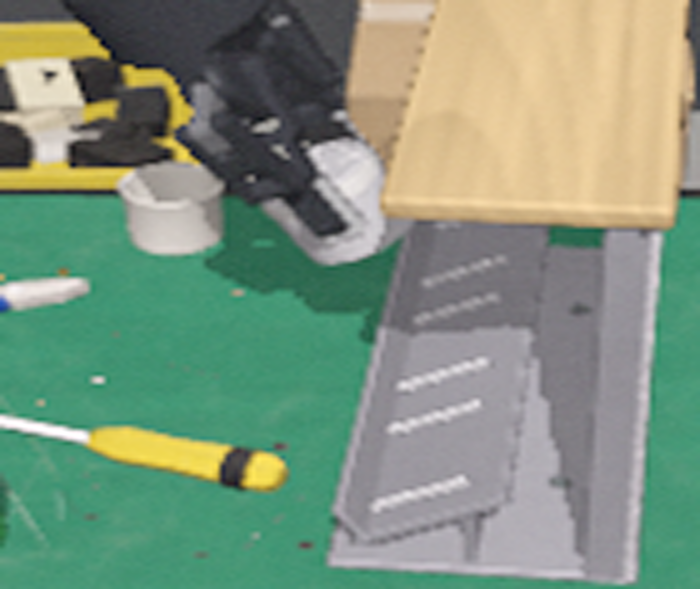

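Emit:
drive_tool(
  increments="-20 -5 15 0 -1; -24 -25 8 0 -1; -14 -36 0 0 -1; -6 -38 0 0 -1; 0 -38 0 0 -1; 0 -38 -10 0 -1; 0 -35 -25 0 -1; 0 -18 -30 0 -1",
)

```text
time_s: 42.6
tcp_pos: [0.4909, -0.0836, 0.0964]
tcp_rot: [-0.681, 0.686, 0.14, 0.213]
contact_force: [1.4, 1.5, -1.6]
gripper_width: 0.0527
```

Emit:
drive_tool(
  increments="0 0 -20 0 -1; 0 0 -10 0 -1; 0 0 0 0 -1; 0 0 0 0 -1",
)

```text
time_s: 42.93
tcp_pos: [0.4907, -0.0797, 0.0655]
tcp_rot: [-0.683, 0.686, 0.139, 0.211]
contact_force: [0.4, 0.7, -0.6]
gripper_width: 0.0528
```

```bash
python3 -c "
from h import *
rep()"
```

```text
t 42.9333 tcp [490.7 -79.7  65.5] f [ 0.479 -0.029 -0.877] tilt 28.7 az -3.5 jaw [0.099 0.995 0.021] 84.3 j [-0.267 -0.484  2.313  0.134  0.826 -1.8  ] F [ 0.41  0.71 -0.65] w 0.0528 grasp [488.3 -79.5  69.9]
```

Emit:
drive_tool(
  increments="0 -2 -10 0 -1; 0 0 -9 0 -1; 0 0 -5 0 -1; 0 0 0 0 -1; 0 0 -1.5 0 -1; 0 0 0 0 -1",
  force=20,
)

```text
time_s: 43.43
tcp_pos: [0.4916, -0.082, 0.0409]
tcp_rot: [-0.682, 0.685, 0.14, 0.212]
contact_force: [-2.3, 2.3, 8.6]
gripper_width: 0.0527
```

Emit:
drive_tool(
  increments="0 0 -1.5 0 -1; 0 0 0 0 -1",
)

```text
time_s: 43.6
tcp_pos: [0.4923, -0.0821, 0.0407]
tcp_rot: [-0.682, 0.685, 0.141, 0.213]
contact_force: [-5.4, 3.7, 17.6]
gripper_width: 0.0528
```

Emit:
drive_tool(
  increments="3 -0.3 0.5 0 -1; 3 -0.3 0 0 -1; 3 -0.3 -0.5 0 -1; 3 -0.3 -0.7 0 -1; 3 -0.3 -1 0 -1; 0 0 0 0 -1",
)

```text
time_s: 44.1
tcp_pos: [0.5077, -0.0837, 0.0389]
tcp_rot: [-0.682, 0.685, 0.141, 0.213]
contact_force: [1.1, 2.4, 14.0]
gripper_width: 0.053
```

```bash
python3 -c "
from h import *
rep()
d=get_image('side')
cv2.imwrite('pics/s30.png',cv2.resize(d['frame'][220:370,190:390],None,fx=4,fy=4)[:,:,::-1])"
```

```text
t 44.1 tcp [507.7 -83.7  38.9] f [ 0.483 -0.03  -0.875] tilt 29.0 az -3.6 jaw [0.099 0.995 0.021] 84.3 j [-0.266 -0.397  2.304  0.145  0.743 -1.814] F [ 1.09  2.36 14.05] w 0.053 grasp [505.3 -83.6  43.2]
```

View pics/s30.png

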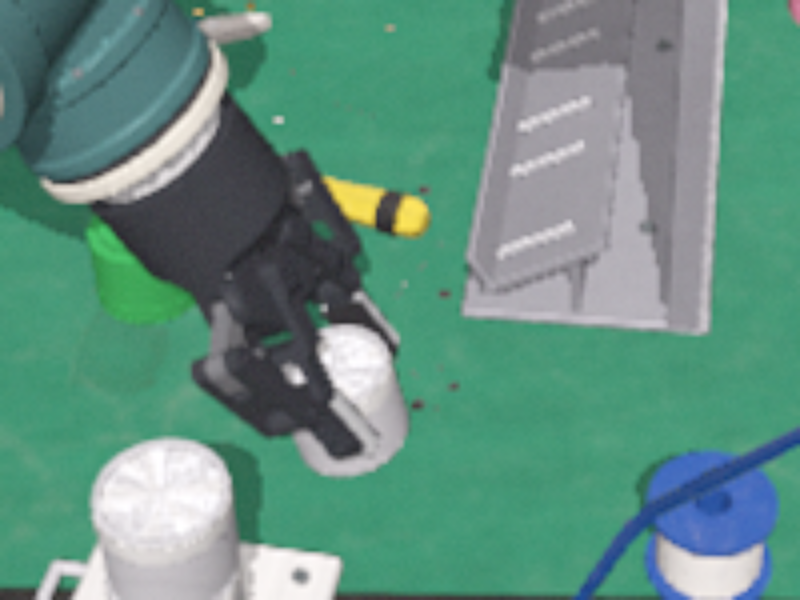

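Emit:
drive_tool(
  increments="3 0 -1.5 0 -1; 2 0 -1.5 0 -1; 2 0 -1 0 -1; 0 0 -0.5 0 -1; 0 0 0 0 -0.2; 0 0 0 0 0.2; 0 0 0 0 0.3; 0 0 0 0 0.3",
)

```text
time_s: 44.82
tcp_pos: [0.5129, -0.0835, 0.0324]
tcp_rot: [-0.682, 0.686, 0.14, 0.211]
contact_force: [1.0, -1.2, -0.7]
gripper_width: 0.0555
```

```bash
python3 -c "
from h import *
rep()
S=get_image('side')
cv2.imwrite('pics/s31.png',cv2.resize(S['frame'][270:350,230:330],None,fx=7,fy=7,interpolation=cv2.INTER_CUBIC)[:,:,::-1])
T=get_image('top')
cv2.imwrite('pics/t31.png',cv2.resize(T['frame'][260:330,340:440],None,fx=7,fy=7,interpolation=cv2.INTER_CUBIC)[:,:,::-1])
"
```

```text
t 44.8167 tcp [512.9 -83.5  32.4] f [ 0.48  -0.03  -0.877] tilt 28.7 az -3.5 jaw [0.099 0.995 0.021] 84.3 j [-0.261 -0.37   2.296  0.144  0.728 -1.811] F [ 1.01 -1.19 -0.68] w 0.0555 grasp [510.5 -83.4  36.7]
```

View pics/s31.png

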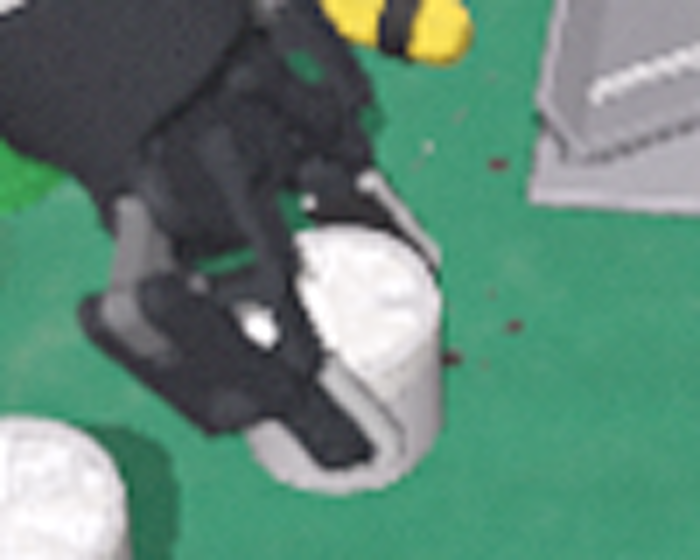

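View pics/t31.png

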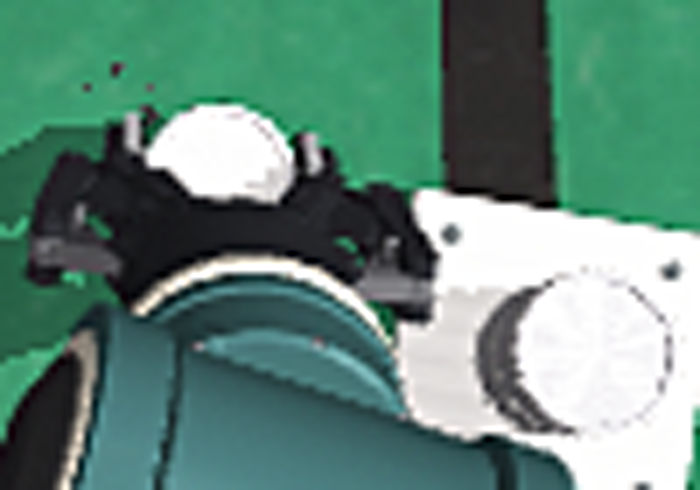

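Emit:
drive_tool(
  increments="-3 0 0 0 0.6; -2 0 0 0 0.6; -1 0 0 0 0.6; 0 0 0 0 0.6",
)

```text
time_s: 45.25
tcp_pos: [0.5062, -0.0836, 0.0319]
tcp_rot: [-0.683, 0.686, 0.139, 0.211]
contact_force: [-0.5, 0.8, 0.3]
gripper_width: 0.0686
```

```bash
python3 -c "
from h import *
rep()
S=get_image('side')
cv2.imwrite('pics/s32.png',cv2.resize(S['frame'][270:350,230:330],None,fx=7,fy=7,interpolation=cv2.INTER_CUBIC)[:,:,::-1])
T=get_image('top')
cv2.imwrite('pics/t32.png',cv2.resize(T['frame'][260:330,340:440],None,fx=7,fy=7,interpolation=cv2.INTER_CUBIC)[:,:,::-1])
"
```

```text
t 45.25 tcp [506.2 -83.6  31.9] f [ 0.479 -0.029 -0.877] tilt 28.7 az -3.5 jaw [0.099 0.995 0.021] 84.3 j [-0.266 -0.388  2.309  0.146  0.734 -1.816] F [-0.52  0.77  0.27] w 0.0686 grasp [503.9 -83.5  36.3]
```

View pics/s32.png

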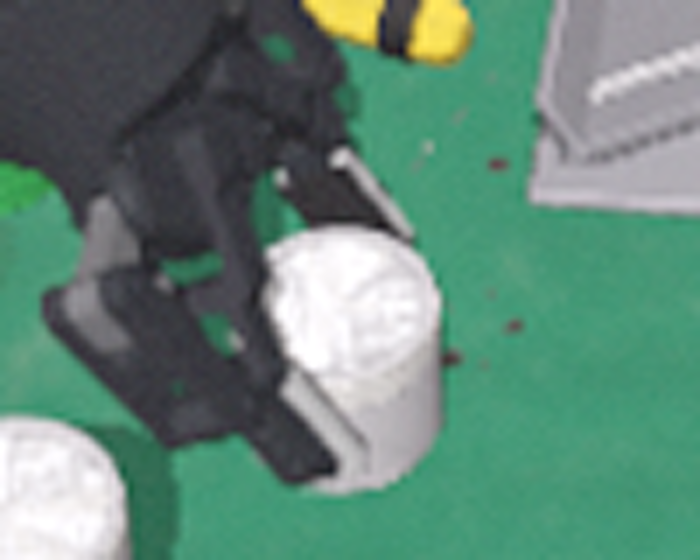

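View pics/t32.png

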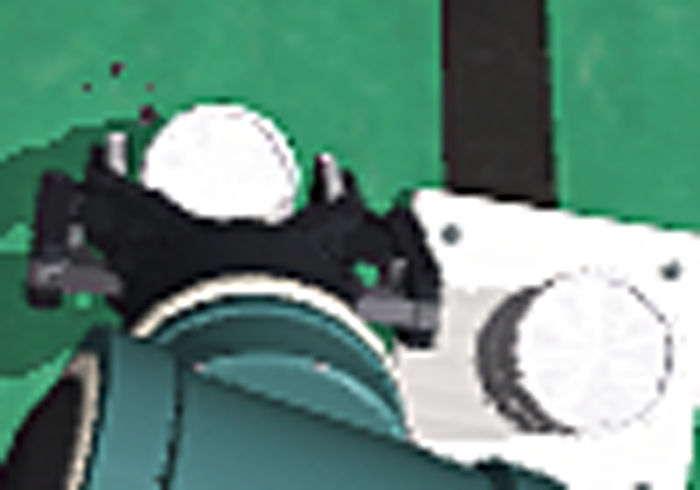

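Emit:
drive_tool(
  increments="0 0 0 0 -1; 0 0 0 0 -1; 0 0 0 0 -1; 0 0 0 0 -1; 0 0 0 0 -1",
  force=40,
)

```text
time_s: 45.77
tcp_pos: [0.5068, -0.0837, 0.0324]
tcp_rot: [-0.682, 0.686, 0.14, 0.211]
contact_force: [0.3, 0.3, 4.5]
gripper_width: 0.053
```

```bash
python3 -c "
from h import *
rep()
S=get_image('side')
cv2.imwrite('pics/s33.png',cv2.resize(S['frame'][270:350,230:330],None,fx=7,fy=7,interpolation=cv2.INTER_CUBIC)[:,:,::-1])
T=get_image('top')
cv2.imwrite('pics/t33.png',cv2.resize(T['frame'][260:330,340:440],None,fx=7,fy=7,interpolation=cv2.INTER_CUBIC)[:,:,::-1])
for p in [(.5037,-.0827)]: print(circ(T,(*p,.0485),.027),circ(S,(*p,.0485),.027))
"
```

```text
t 45.7667 tcp [506.8 -83.7  32.4] f [ 0.48  -0.03  -0.877] tilt 28.7 az -3.5 jaw [0.099 0.995 0.021] 84.3 j [-0.266 -0.387  2.308  0.146  0.733 -1.816] F [0.31 0.35 4.5 ] w 0.053 grasp [504.4 -83.6  36.8]
(array([360.3, 274.5]), array([382.1, 296.4])) (array([262.8, 301.5]), array([292.4, 323.1]))
```

View pics/s33.png

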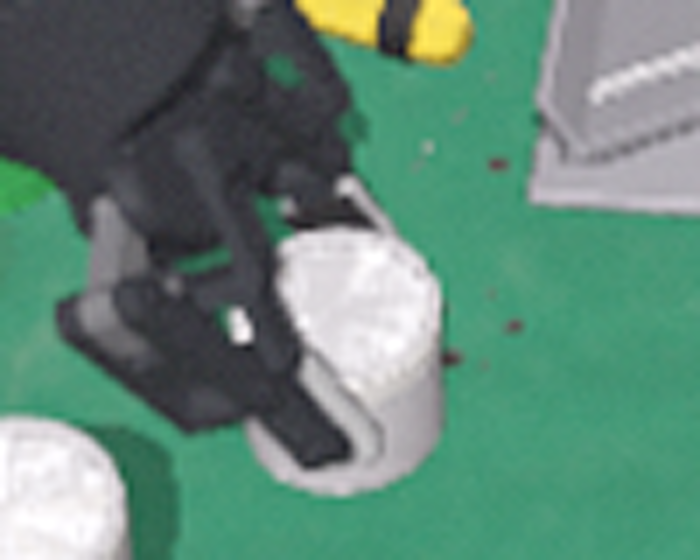

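View pics/t33.png

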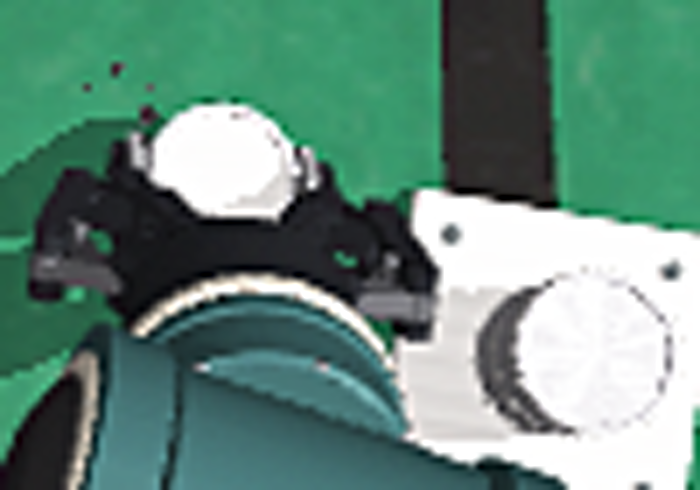

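Emit:
drive_tool(
  increments="0 0 15 0 -1; 0 0 28 0 -1; 0 0 35 0 -1; 0 -3 32 0 -1; -14 -25 12 0 -1; -18 -32 0 0 -1; -18 -32 0 0 -1; -12 -26 0 0 -1",
)

```text
time_s: 46.53
tcp_pos: [0.4431, -0.2028, 0.1539]
tcp_rot: [-0.683, 0.686, 0.14, 0.211]
contact_force: [1.0, 0.6, -1.8]
gripper_width: 0.0528
```

Emit:
drive_tool(
  increments="0 0 0 0 -1; 0 0 0 0 -1; 0 0 0 0 -1",
)

```text
time_s: 46.78
tcp_pos: [0.4444, -0.2015, 0.1535]
tcp_rot: [-0.683, 0.686, 0.139, 0.211]
contact_force: [0.5, -0.3, -1.2]
gripper_width: 0.0526
```

```bash
python3 -c "
from h import *
rep()
S=get_image('side')
cv2.imwrite('pics/s34.png',cv2.resize(S['frame'][270:390,180:300],None,fx=6,fy=5,interpolation=cv2.INTER_CUBIC)[:,:,::-1])
T=get_image('top')
cv2.imwrite('pics/t34.png',cv2.resize(T['frame'][270:350,370:470],None,fx=7,fy=7,interpolation=cv2.INTER_CUBIC)[:,:,::-1])
s=read_state();z=s['tcp_pos'][2]-.0324+.0485;print(z)
for p in[(.4413,-.202)]: print(circ(T,(*p,z),.027),circ(S,(*p,z),.027))
"
```

```text
t 46.7833 tcp [ 444.4 -201.5  153.5] f [ 0.478 -0.029 -0.878] tilt 28.6 az -3.5 jaw [0.1   0.995 0.021] 84.3 j [-0.624 -0.562  2.214  0.295  1.076 -2.175] F [ 0.46 -0.31 -1.21] w 0.0526 grasp [ 442.  -201.3  157.9]
0.16973292930090858
(array([419.1, 297.3]), array([444.1, 322.5])) (array([205.9, 300.7]), array([242.5, 327.4]))
```

View pics/s34.png

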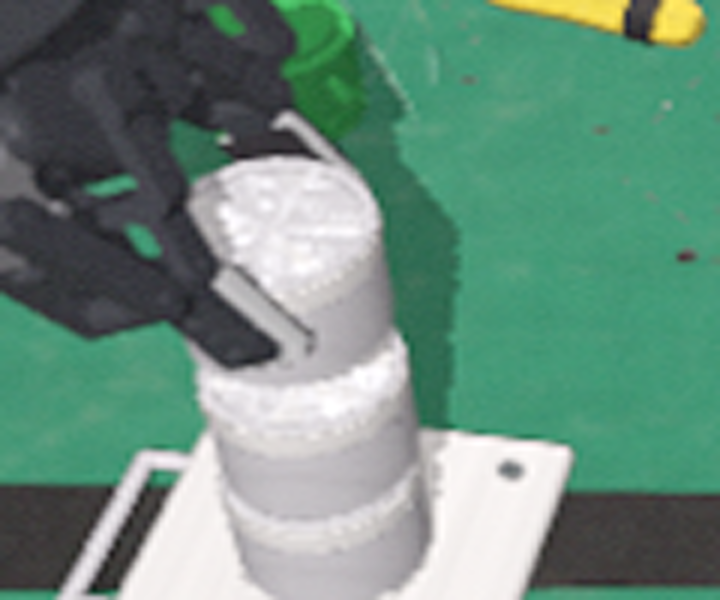

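View pics/t34.png

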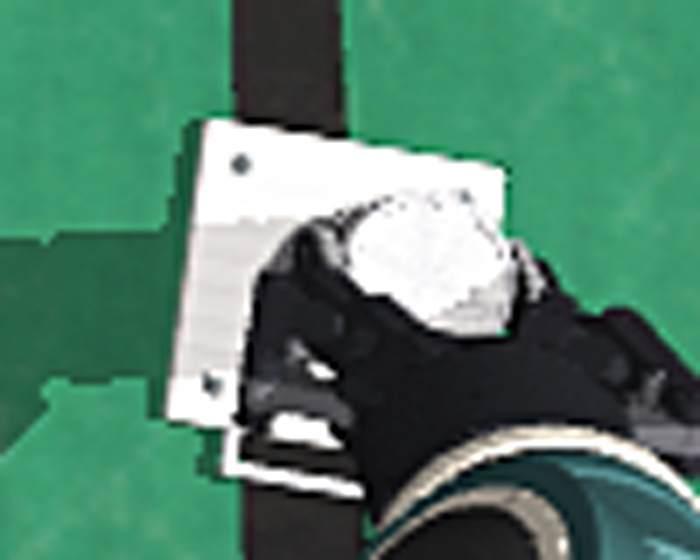

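Emit:
drive_tool(
  increments="0 -0.3 -5 0 -1; 0 0 -5 0 -1; 0 0 -2.5 0 -1; 0 0 0 0 -1; 0 0 0 0 -1",
)

```text
time_s: 47.3
tcp_pos: [0.4446, -0.2016, 0.1412]
tcp_rot: [-0.683, 0.686, 0.139, 0.211]
contact_force: [0.2, -0.0, -1.7]
gripper_width: 0.0529
```

Emit:
drive_tool(
  increments="0 0 -1 0 -1; 0 0 -0.7 0 -1; 0 0 0 0 -1; 0 0 0 0 -1",
)

```text
time_s: 47.63
tcp_pos: [0.4446, -0.202, 0.1399]
tcp_rot: [-0.683, 0.686, 0.139, 0.211]
contact_force: [-0.2, 0.2, -1.6]
gripper_width: 0.0531
```

Emit:
drive_tool(
  increments="0 0 -0.7 0 -1; 0 0 -0.7 0 -1; 0 0 0 0 -1; 0 0 0 0 -1",
)

```text
time_s: 47.97
tcp_pos: [0.4446, -0.202, 0.1384]
tcp_rot: [-0.683, 0.686, 0.139, 0.211]
contact_force: [-0.5, 0.2, -1.7]
gripper_width: 0.0527
```

Emit:
drive_tool(
  increments="0 0 -0.7 0 -1; 0 0 -0.5 0 -1; 0 0 0 0 -1; 0 0 0 0 -1",
)

```text
time_s: 48.3
tcp_pos: [0.4446, -0.2019, 0.1372]
tcp_rot: [-0.683, 0.686, 0.139, 0.211]
contact_force: [-0.1, 0.7, -1.4]
gripper_width: 0.0528
```

Inside the rim (137.2 < 138.9, no contact). A little further to touch down.

Emit:
drive_tool(
  increments="0 0 -0.7 0 -1; 0 0 0 0 -1; 0 0 0 0 -1",
)

```text
time_s: 48.55
tcp_pos: [0.4446, -0.202, 0.1365]
tcp_rot: [-0.683, 0.686, 0.139, 0.211]
contact_force: [-0.0, 0.1, -0.7]
gripper_width: 0.0526
```

Emit:
drive_tool(
  increments="0 0 -0.4 0 -1; 0 0 0 0 -1; 0 0 0 0 -1",
)

```text
time_s: 48.8
tcp_pos: [0.4447, -0.202, 0.1364]
tcp_rot: [-0.682, 0.686, 0.139, 0.211]
contact_force: [-1.1, 0.8, 1.3]
gripper_width: 0.0529
```

Seated at 136.4 as predicted. Release and withdraw.

Emit:
drive_tool(
  increments="0 0 0 0 -0.2; 0 0 0 0 0; 0 0 0 0 0.3; 0 0 0 0 0.6; 0 0 0 0 1; 0 0 0 0 1; 0 0 0 0 1",
)

```text
time_s: 49.38
tcp_pos: [0.4446, -0.2019, 0.1361]
tcp_rot: [-0.683, 0.686, 0.139, 0.211]
contact_force: [0.1, -0.5, 0.5]
gripper_width: 0.0852
```

Emit:
drive_tool(
  increments="-5 0 9 0 1; -9 1 15 0 1; -10 1 17 0 1; -10 1 18 0 1; -5 5 20 0 1; 0 20 10 0 1; 0 25 0 0 1; 0 25 0 0 1",
)

```text
time_s: 50.05
tcp_pos: [0.405, -0.1237, 0.2268]
tcp_rot: [-0.682, 0.686, 0.139, 0.212]
contact_force: [0.4, -0.2, -0.5]
gripper_width: 0.0853
```

Emit:
drive_tool(
  increments="0 25 0 0 1; 0 0 0 0 1; 0 0 0 0 1; 0 0 0 0 1",
)

```text
time_s: 50.38
tcp_pos: [0.4054, -0.0991, 0.2258]
tcp_rot: [-0.682, 0.686, 0.14, 0.211]
contact_force: [-0.9, -0.6, 0.0]
gripper_width: 0.0854
```

```bash
python3 -c "
from h import *
rep()
S=get_image('side');T=get_image('top')
cv2.imwrite('pics/s35.png',cv2.resize(S['frame'][270:410,170:290],None,fx=5,fy=4.2,interpolation=cv2.INTER_CUBIC)[:,:,::-1])
cv2.imwrite('pics/t35.png',T['frame'][:,:,::-1])
cv2.imwrite('pics/t36.png',cv2.resize(T['frame'][270:350,370:470],None,fx=7,fy=7,interpolation=cv2.INTER_CUBIC)[:,:,::-1])
print(circ(T,(.4413,-.202,.1525),.027),circ(S,(.4413,-.202,.1525),.027))
"
```

```text
t 50.3833 tcp [405.4 -99.1 225.8] f [ 0.48  -0.03  -0.877] tilt 28.7 az -3.6 jaw [0.099 0.995 0.02 ] 84.3 j [-0.41  -0.828  2.238  0.173  1.26  -1.89 ] F [-0.9  -0.61  0.05] w 0.0854 grasp [403.  -99.  230.2]
(array([417.6, 297.7]), array([442.2, 322.4])) (array([207.6, 308.6]), array([243.7, 335.3]))
```

View pics/s35.png

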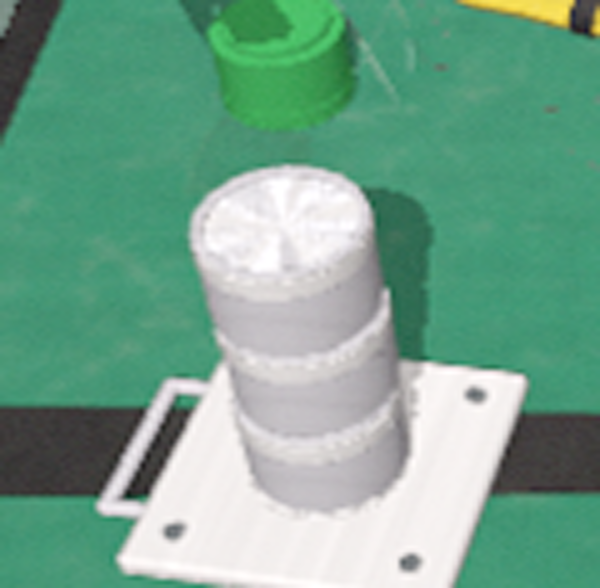

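View pics/t35.png

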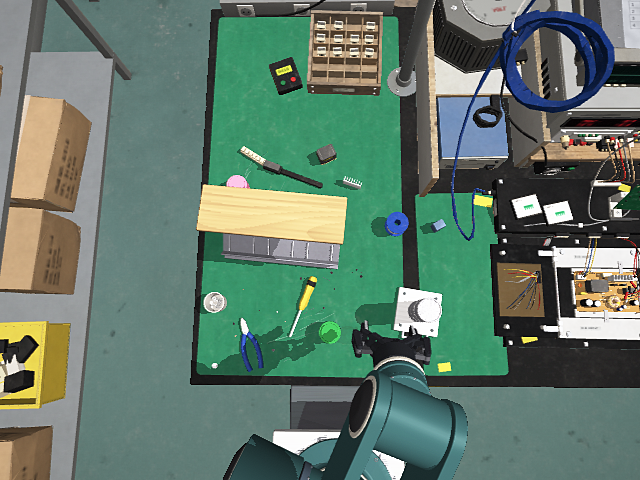

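View pics/t36.png

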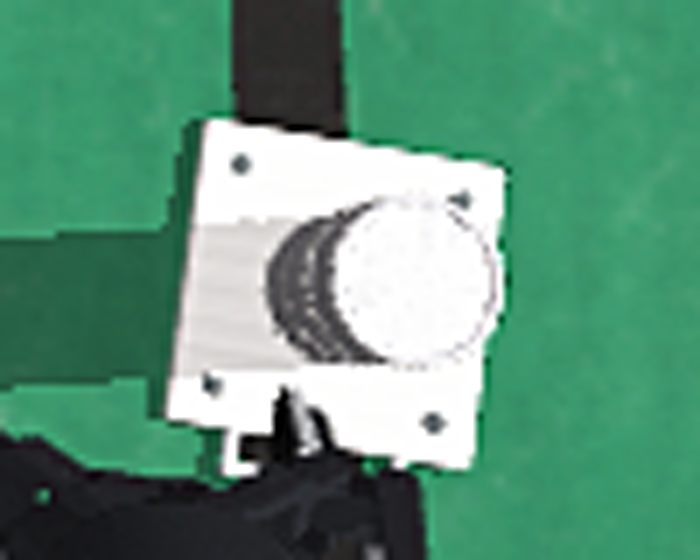

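```bash
python3 -c "
from plant import *
print(sign_off())"
```

```text
the job is handed in; nothing more can be done
None
```

The three tins stand nested in one stack on the carrier, heaviest at the bottom and lightest on top. I handed the job in at about 50.5 s. `sign_off()` gives no verdict, so the result rests on my own checks.

- **Hefting:** I weighed each tin drawn out of the rack. The left tin (rack +y) read about 5.5–6 N, so it is the 0.61 kg one. The right tin read about 3.3 N (0.34 kg) and the middle tin about 1.5 N (0.16 kg).
- **Tilting the tool:** The moves only turn the tool about the vertical. I got the roughly 29° tilt for reaching under the shelf by pushing against the arm's full reach, where the tool tips over and stays tipped.
- **Uprighting the tins:** The left and middle tins came out leaning about 30°, the right one nearly upright. I pressed each foot edge on clear bench until the tin turned upright in the fingers, let go, gripped it again, and lowered it into the rim until I felt contact.
- **Last checks:** The seating heights matched prediction to within 0.2 mm for all three tins. The final pictures show the stack nested and upright within 1–2 mm of the seat axis. The gripper is open and clear, and the other loose things look unmoved in the top view.
- **What went wrong or disagreed:**
  - When I put the right tin back after hefting, its foot caught the rack's lip and it ended up standing nearly upright there. It stayed put, and I picked it up from that position later.
  - The two cameras disagreed by about 2–4 mm along y on the carrier's position, so I used values in between.

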